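Clamp a module in the cam test cradle

TASK

Lay the loose module flat in the sloping test cradle, resting at its lower ledge with the gold end towards the contact block, and let go of it while the cam is still clear. Then turn the red cam clockwise until its high point points straight at the follower's roller, so that the sprung shoe holds the module home against the contact block, and let go. Leave the jar, the meter and the screwdriver where they are.

Things in the scene. Friction and masses are not known exactly. Their poses are not given: they have to be found in the camera images.
- bed: fixed aluminium plate of the test cradle, 124 x 232 mm, sloping 30 degrees; origin at the centre of its top face, 72 mm above the bench; x runs up the slope away from the robot, y level to the robot's left, z square off the plate. In bed axes (mm): cam axis at x 0, y -56; follower and shoe on the line x 0, moving along y; a steel ledge 8 high along the nest's lower side, its face at x -25
- nest (a point): point on the bed's top face at bed x 0, y 62: where the middle of the module's underside lies when clamped home. The nest is the space between shoe and contact block, 68 mm long (8 more than the module) while the cam is clear, open above and uphill
- block: the fixed black contact block with gold pins; origin at the foot of its face, bed x 0, y 92, axes as the bed's; block 56 mm wide (bed x), 26 high
- shoe_face (a point): middle of the face of the orange shoe (34 mm wide, 4 to 16 mm above the bed), which hangs on the follower by a spring (1.3 N/mm) and looks to bed +y; at bed y 24 while the cam is clear
- cam (a joint): angle of the red cam about its axis, square off the bed (30 degrees from vertical): 0 when the high point faces the roller (bed +y) exactly, growing anticlockwise seen from above. Starts between 1.6 and 2.4; meets the roller at about 1.4 and pushes it 12 mm by 0; stops at -0.8 and 2.7. Friction (0.12 N m) keeps it where it is left; the spring adds up to 0.1 N m
- cam_grip (a point): point on the cam's axis, 42 mm above the bed, in the black grip bar on the cam: bar 14 mm thick, 46 mm long, from 20 to 56 mm above the bed, its length along the line from the axis to the cam's high point; a white stripe on its top marks the half towards the high point
- cam_high (a point): the high point on the cam's rim, 38 mm from the axis and 13 mm above the bed; the cam is a round red disc of 52 mm diameter, 6 to 20 mm above the bed, turning 12 mm off centre; a white dot on its top is near the high point
- roller (a point): centre of the follower's steel roller, 16 mm diameter, 13 mm above the bed; at bed y -22 at rest, -10 when the cam's high point bears on it
- module_foot (a point): the middle of the underside of the loose electronics module (180 g): a flat aluminium case 48 (its x) x 60 (its y) x 16 mm high; its +y end carries the gold contacts; z points up out of its top
- module_grip (a point): point 38 mm above the module's underside, in the middle of its black grip bar: bar 14 mm thick (module x), 40 mm long (module y), from 16 to 52 mm above the underside
- gold_end (a point): the middle of the module's gold contact end: 30 mm from its middle along its y, 8 mm above its underside
- jar_mid (a point): bystander: small jar with a blue lid, 44 mm diameter, 55 mm high, point at its centre
- meter_mid (a point): bystander: grey hand-held meter lying flat, 150 x 76 x 40 mm, point near its centre 17 mm above the bench
- screwdriver_grip (a point): bystander: screwdriver lying on the bench, 170 mm long, point in its handle

How it is judged:
On the way, in this order (a step that is already met when the one before it is completed fails the run):
1. the module lies flat in the nest, gold end towards the contact block, let go, with the cam still clear of the roller (z of module_foot in the frame of bed between -0.003 and 0.004 m and x of module_foot in the frame of bed between -0.006 and 0.01 m and angle between the z axis of module_foot and the z axis of bed, either way round below 0.08 rad and y of gold_end in the frame of bed above 0.08 m and contact force between the fingers and module below 0.1 N and value of joint cam above 1.2 rad), for 0.2 s.
2. the cam's high point bears on the roller and the shoe holds the module against the contact block (value of joint cam between -0.2 and 0.2 rad and y of module_foot in the frame of bed between 0.0595 and 0.0645 m and angle between the y axis of module_foot and the y axis of bed, either way round below 0.06 rad and contact force between module and block above 2 N), for 0.2 s.
At the end, for the whole second after the job is handed in: Cam within 0.2 rad of its high point facing the roller; module flat on the bed (4 mm, 0.08 rad), at most 10 mm up-slope of the ledge, gold end against the contact block (2.5 mm, 0.06 rad) and pressed on it with over 2 N; let go, at rest (all of step 2 and z of module_foot in the frame of bed between -0.003 and 0.004 m and x of module_foot in the frame of bed between -0.006 and 0.01 m and angle between the z axis of module_foot and the z axis of bed, either way round below 0.08 rad and y of gold_end in the frame of bed above 0.08 m and velocity of joint cam between -0.05 and 0.05 rad/s and linear speed of module below 0.01 m/s); the robot touches nothing.
It fails at once if jar, meter or screwdriver moved more than 30 mm (distance of any of jar_mid, meter_mid, screwdriver_grip from where it was at the start of the episode above 0.03 m).
It also fails if it takes over 67 s, if anything falls off the work surface, if the arm or the gripper's body presses on something with over 40 N, if the wrist force passes 120 N, or if a joint passes its speed limit or range.

ROBOT

A 6-joint arm with a two-finger parallel gripper is mounted at the origin on the work surface. World frame = base frame: x ahead of the robot, y to its left, z up, the work surface at z = 0. Lengths are in m, angles in rad, forces in N, time in s.
With the tool pointing down it reaches from about 0.35 to 0.85 m from the base axis. Payload 8.1 kg.
Tool frame: the origin (TCP) lies on the centre line of the jaws, within the pads' length; the fingertips stand manip.finger_overhang ahead of it and the grasp point (between the pads) is the TCP (manip.finger_overhang is the distance from the TCP to the fingertips, in m); y points along the fingers, z is the direction in which the jaws open and shut, and the axes are right-handed (so a half turn about y gives the same grasp; the last joint's range is limited). The gripper opens to 93 mm and grips with 3 to 60 N. Pads are 15 mm wide; open, the fingers measure 128 mm over their backs; the gripper's body (75 mm by 188 mm) begins 65 mm behind the grasp point.
Start: joints at [1.139, 0.13, 1.488, -0, 1.523, -0.085], TCP at [0.204, 0.564, 0.218] pointing down, gripper open.
Joint ranges: [-2.96, 2.96], [-0.89, 2.26], [0.02, 2.5], [-1.34, 4.48], [0, 2.73], [-2.66, 2.66]. Speed limits (rad/s): [2.39, 2.39, 2.79, 3.14, 3.14, 3.14].

INTERFACE

Orientations are given as a unit quaternion [w, x, y, z].
In Python, from cell import manip gives the robot as it stands.
- The arm moves only by the tool send_rows, never from a script. Its argument "moves" is a list of rows, each an object with "offset": the shift along the tool's x, y, z in cm, a list of three; "turn": the turn about the tool's y in degrees; "claw": the opening, from 0 (shut) to 1 (fully open). A call has 1 to 5 rows; each row is the pose to reach, as a shift and turn from the pose commanded when the call began, along the tool's axes at that moment; what a row does not reach only later rows make up. A row lasts 1/10 s, in which the tool goes at most 50 mm and 8.59 degrees, less where a joint would pass 70% of its speed; a pose out of reach is approached as far as the arm can. A call with a gripper value outside its range is refused whole. The fingers move at their own pace and stop on an object; "newtons" is the grip in N (left out, the last holds). Time passes only in rows, so rows that repeat a pose let the fingers close. It gives the time, the measured TCP pose, the force and the opening at its end, in the units of the state.
- manip.observe(): the state, without advancing time (a new reading comes with each control period).
- manip.capture(name): name is "scene" or "side" or "wrist"; returns the picture (400x640x3 uint8, blue, green, red); there is no depth.
- manip.camera_params(name): a dict with "mtx" (3x3 intrinsics, pixels), "origin" and "attitude" of the camera in the world. Camera axes: x right, y up, looking along -z (the intrinsics and any distortion apply to the point x, -y, -z); pixel columns grow to the right and rows downward; lengths in m; the calibration is good to about 2 mm. A picture is of the moment at which its call begins: read the wrist's pose just before it. camera_params takes no time and is no camera call; for the wrist camera it gives the pose at the moment of the call.
- manip.job_done(): hands the job in, once; it reports no verdict.
The state is a dict: "clock": time; "joints": joint angles; "qvel": joint speeds; "tau": joint torques, N m; "ee_pos": TCP position; "orientation": TCP orientation; "wrist_force": force on the tool from outside, world axes, zero at the start; "wrist_torque": the same for the moment, N m; "opening": finger opening in m.
Only numpy, scipy, OpenCV 4.12 (cv2) and the standard library are available. Lean on these libraries where they do the work, as an engineer would, in place of code of your own. Each camera call takes 0.05 s, during which the arm holds its last target.

## Working session

There is one attempt and no reset: what is moved stays moved. The work goes in short steps, Python scripts to look and compute and a tool call to move; the robot and the scene stay as the last step left them, time stands still between calls to the robot, and variables do not carry over. Pictures are saved under pics/ and viewed, and the job is handed in when it is done.

Besides the shell and the picture viewer there is one more tool, called after "Call:" as name([rows], argument=value, ...), one row to a line, values as JSON. send_rows: Moves the arm, as the interface text tells. Its arguments: {"type":"object","properties":{"moves":{"type":"array"},"newtons":{"type":"number"}},"required":["moves"]}

```bash
ls -la; mkdir -p pics
cat > h.py <<'E'
import numpy as np,cv2
from cell import manip
from scipy.spatial.transform import Rotation as R
def q2R(q): return R.from_quat([q[1],q[2],q[3],q[0]]).as_matrix()
E
python3 - <<'E'
from h import *
s=manip.observe(); print(s); print(manip.finger_overhang)
for n in ["scene","side","wrist"]:
    p=manip.camera_params(n); print(n,p); cv2.imwrite(f"pics/{n}0.png",manip.capture(n))
E
```

```text
total 12
drwxr-xr-x  3 agent agent 4096 Dec  6 06:36 .
drwxr-xr-x 23 root  root  4096 Dec  6 06:36 ..
drwxr-xr-x  2 agent agent 4096 Dec  6 06:36 pics
{'clock': 0.0, 'joints': array([ 1.13860897e+00,  1.31157192e-01,  1.48928630e+00,  2.87277012e-05,
        1.52301767e+00, -8.54070089e-02]), 'qvel': array([-6.17195625e-05,  2.18551753e-03,  1.14501507e-03, -1.62281796e-03,
       -4.68864088e-04, -1.08924741e-03]), 'tau': array([ 4.63032757e-04, -5.59858561e+01, -4.91757596e+01,  7.67517183e-02,
        3.57718708e-02, -1.52463886e-04]), 'ee_pos': array([0.20365047, 0.56376148, 0.21648599]), 'orientation': array([-0.69586769,  0.69713973, -0.12217126,  0.12181352]), 'wrist_force': array([-0.65504378, -1.35269144, -0.04282181]), 'wrist_torque': array([-0.03220583,  0.00100947, -0.05463677]), 'opening': 0.09254359741409993}
0.019
scene {'mtx': array([[460.9458461 ,   0.        , 321.54010196],
       [  0.        , 460.9458461 , 195.71386719],
       [  0.        ,   0.        ,   1.        ]]), 'origin': array([ 1.10302245, -0.86244983,  1.04453509]), 'attitude': array([0.87502084, 0.37374252, 0.1166268 , 0.28469851])}
side {'mtx': array([[421.19199524,   0.        , 320.28103744],
       [  0.        , 421.19199524, 206.30020251],
       [  0.        ,   0.        ,   1.        ]]), 'origin': array([ 0.21689248, -0.70446472,  0.75302719]), 'attitude': array([ 0.89371417,  0.39913048, -0.08666531, -0.18563127])}
wrist {'mtx': array([[346.93030139,   0.        , 316.7090828 ],
       [  0.        , 346.93030139, 204.05177274],
       [  0.        ,   0.        ,   1.        ]]), 'origin': array([0.13118133, 0.59110766, 0.38472198]), 'attitude': array([ 0.81032715, -0.11440087, -0.07907006,  0.56923657])}
```

View pics/scene0.png

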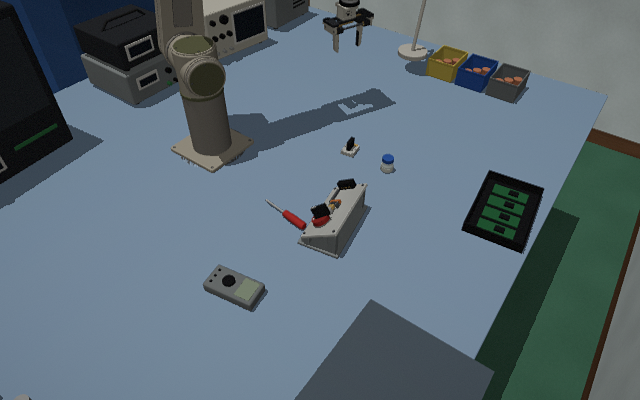

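View pics/side0.png

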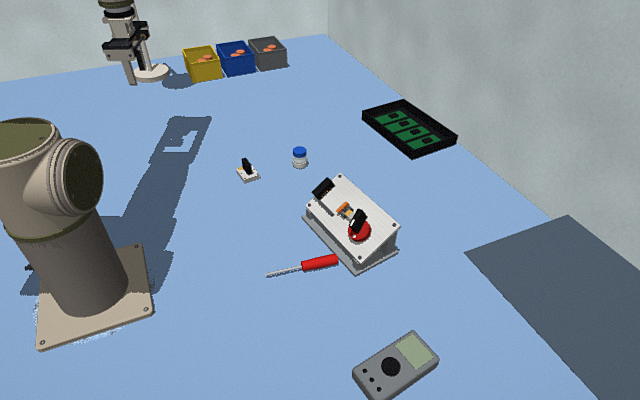

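View pics/wrist0.png

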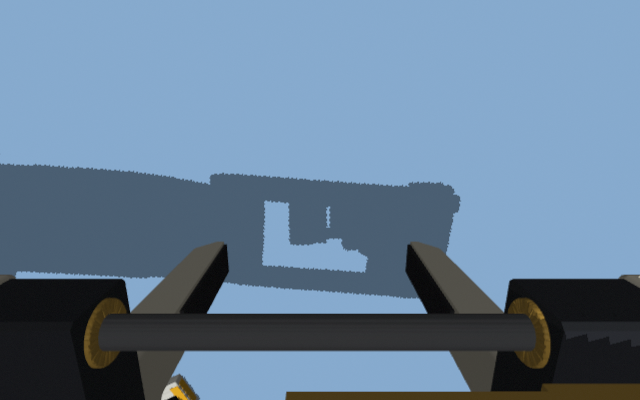

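Run:
```python
import cv2
a=cv2.imread("pics/scene0.png")[130:260,260:400]; b=cv2.imread("pics/side0.png")[140:280,220:410]
cv2.imwrite("pics/scene0c.png",cv2.resize(a,None,fx=5,fy=5,interpolation=cv2.INTER_CUBIC)[:600])
cv2.imwrite("pics/side0c.png",cv2.resize(b,None,fx=4,fy=4,interpolation=cv2.INTER_CUBIC))
```

```text
(no output)
```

View pics/scene0c.png

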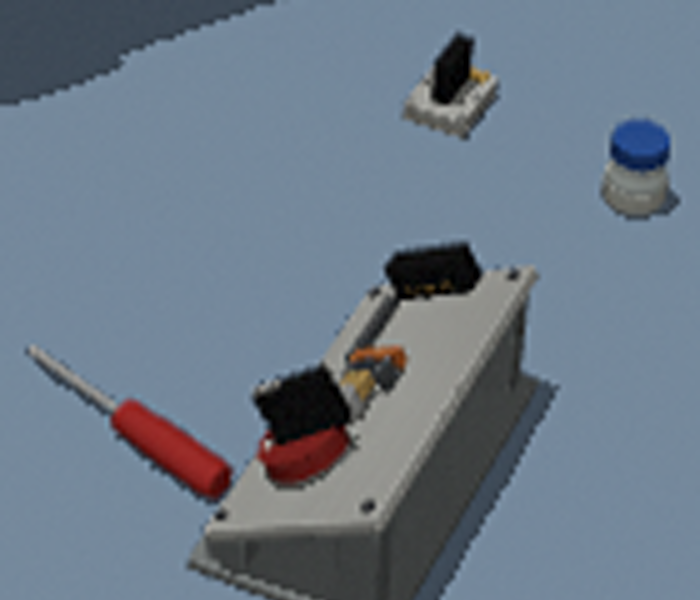

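View pics/side0c.png

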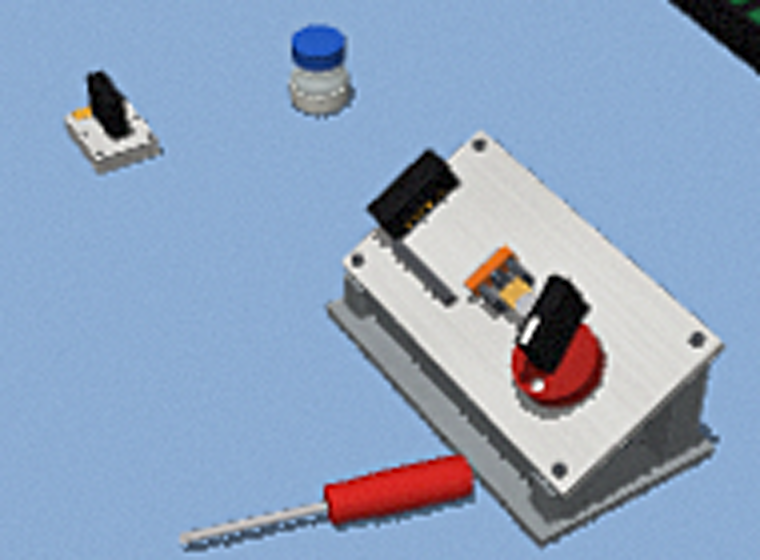

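```bash
cat >> h.py <<'E'
def ray(p,uv,pose=None):
    K=p["mtx"]; d=np.array([(uv[0]-K[0,2])/K[0,0],-(uv[1]-K[1,2])/K[1,1],-1.]); d=q2R(p["attitude"])@d
    return np.array(p["origin"]),d/np.linalg.norm(d)
def tri(obs):
    A=np.zeros((3,3));b=np.zeros(3)
    for p,uv in obs:
        o,d=ray(p,uv);M=np.eye(3)-np.outer(d,d);A+=M;b+=M@o
    X=np.linalg.solve(A,b); r=[np.linalg.norm((np.eye(3)-np.outer(ray(p,uv)[1],ray(p,uv)[1]))@(X-p["origin"])) for p,uv in obs]
    return X,max(r)
def onz(p,uv,z):
    o,d=ray(p,uv); return o+d*(z-o[2])/d[2]
def proj(p,X):
    c=q2R(p["attitude"]).T@(np.array(X)-p["origin"]);K=p["mtx"]
    return np.array([K[0,0]*c[0]/-c[2]+K[0,2],K[1,1]*-c[1]/-c[2]+K[1,2]])
E
python3 - <<'E'
from h import *
S=manip.camera_params("scene");D=manip.camera_params("side")
s=lambda x,y:(x/5+260-.4,y/5+130-.4); d=lambda x,y:(x/4+220-.4,y/4+140-.4)
P={}
for n,a,b in [("A",(373,292),(357,260)),("B",(513,272),(480,145)),("C",(368,506),(697,340)),("D",(220,516),(560,470)),("modtop",(463,38),(97,73)),("blktopL",(388,262),(370,208)),("blkR",(470,244),(430,150)),("jarlid",(640,135),(319,40)),("dot",(267,440),(538,385))]:
    P[n],r=tri([(S,s(*a)),(D,d(*b))]); print(n,P[n].round(4),round(r,4))
c=(P["A"]+P["B"]+P["C"]+P["D"])/4
y=(P["A"]-P["D"]+P["B"]-P["C"]);y/=np.linalg.norm(y);x=(P["B"]-P["A"]+P["C"]-P["D"]);x/=np.linalg.norm(x)
print("center",c,"y",y,"x",x,"yaw",np.degrees(np.arctan2(-y[0],y[1])),"tilt",np.degrees(np.arcsin(x[2])), [np.linalg.norm(P[i]-P[j]) for i,j in ["AB","BC","CD","DA"]])
for uv in [(405,112),(462,138),(498,85)]: print("mod scene",onz(S,s(*uv),.008))
for uv in [(68,125),(103,165),(158,148)]: print("mod side",onz(D,d(*uv),.008))
E
```

```text
A [0.5145 0.036  0.046 ] 0.0002
B [0.6054 0.051  0.1004] 0.0011
C [ 0.6412 -0.1547  0.098 ] 0.0006
D [ 0.551  -0.1713  0.0456] 0.0003
modtop [0.4181 0.2883 0.0524] 0.0
blktopL [0.5253 0.0369 0.0809] 0.0028
blkR [0.5721 0.0542 0.1038] 0.0007
jarlid [0.5778 0.2623 0.0558] 0.0012
dot [ 0.5548 -0.1317  0.0762] 0.0012
center [ 0.57802586 -0.05974843  0.07251875] y [-0.17252209  0.98498233  0.00677792] x [0.85192984 0.14834554 0.5022043 ] yaw 9.934721583708386 tilt 30.145942720257935 [np.float64(0.10695346018796827), np.float64(0.20878551859885738), np.float64(0.10566680822421004), np.float64(0.21042332079373532)]
mod scene [0.40225146 0.24059858 0.008     ]
mod scene [0.45146263 0.24020087 0.008     ]
mod scene [0.43919516 0.3071059  0.008     ]
mod side [0.39324346 0.29611775 0.008     ]
mod side [0.40358188 0.24051659 0.008     ]
mod side [0.44538614 0.24404409 0.008     ]
```

```bash
cat >> h.py <<'E'
YAW=np.radians(9.9);BO=np.array([.578,-.0597,.072])
def bedR():
    return R.from_euler('z',YAW).as_matrix()@R.from_euler('y',-np.radians(30)).as_matrix()
def b2w(x,y,z): return BO+bedR()@(np.array([x,y,z])/1000)
def w2b(p): return bedR().T@(np.array(p)-BO)*1000
def goto(p,jyaw=None):
    """offset in cm, turn deg; jyaw= world yaw (deg) of jaw axis measured from +y ccw, mod 180"""
    s=manip.observe(); T=q2R(s["orientation"]); o=T.T@(np.array(p)-s["ee_pos"])*100
    z=T[:,2]; cur=np.degrees(np.arctan2(-z[0],z[1]))
    t=None
    if jyaw is not None:
        t=-((jyaw-cur+90)%180-90)   # tool y points down => ccw world = negative about y
    print("offset",o.round(2),"turn",t,"jawyaw",round(cur,2),"ydir",T[:,1].round(3),"tcp",s["ee_pos"].round(4),"j6",s["joints"][5].round(2),"t",s["clock"])
E
python3 - <<'E'
from h import *
goto([.42,.27,.217],10)
print("dot",w2b([ 0.5548,-0.1317,0.0762]))
for n in ([.5145,.036,.046],[.6054,.051,.1004],[.6412,-.1547,.098],[.551,-.1713,.0456],[.5253,.0369,.0809],[.5721,.0542,.1038]): print(w2b(n))
E
```

```text
offset [ 30.33  -0.   -20.29] turn -29.871708126017737 jawyaw -19.87 ydir [-0.001 -0.001 -1.   ] tcp [0.2037 0.5639 0.2167] j6 -0.09 t 0.15
dot [-28.41304682 -66.93911636  21.25402249]
[-52.92448759 105.19246038   0.53375316]
[ 54.05842685 104.34074506   1.582848  ]
[  52.77277516 -104.45130512   -0.44616194]
[-5.28511804e+01 -1.05296115e+02  2.95490388e-02]
[-26.12668134 104.22222449  25.36108129]
[ 27.82567167 113.21833394  20.65431809]
```

Call:
send_rows([
  {"offset":[15,0,-10],"turn":-15,"claw":1},
  {"offset":[30.3,0,-20.3],"turn":-30,"claw":1},
  {"offset":[30.3,0,-20.3],"turn":-30,"claw":1},
  {"offset":[30.3,0,-20.3],"turn":-30,"claw":1},
  {"offset":[30.3,0,-20.3],"turn":-30,"claw":1},
], newtons=10)

```text
clock: 0.65
ee_pos: [0.348, 0.3676, 0.2173]
orientation: [-0.704, 0.704, 0.064, -0.064]
wrist_force: [1.2, -0.2, 0.5]
opening: 0.0933
```

Run:
```python
from h import *
goto([.42,.27,.217],10)
```

```text
offset [  5.32   0.03 -10.9 ] turn 0.37594114688614866 jawyaw 10.38 ydir [-0. -0. -1.] tcp [0.348  0.3676 0.2173] j6 -1.04 t 0.65
```

Call:
send_rows([
  {"offset":[5.3,0,-10.9],"turn":0,"claw":1},
  {"offset":[5.3,0,-10.9],"turn":0,"claw":1},
  {"offset":[5.3,0,-10.9],"turn":0,"claw":1},
  {"offset":[5.3,0,-10.9],"turn":0,"claw":1},
])

```text
clock: 1.05
ee_pos: [0.4203, 0.2688, 0.2173]
orientation: [-0.704, 0.705, 0.061, -0.061]
wrist_force: [-0.3, 0.8, 0.1]
opening: 0.093
```

Run:
```python
from h import *
goto([.42,.27,.217],10)
p=manip.camera_params("wrist");im=manip.capture("wrist");cv2.imwrite("pics/w1.png",im)
import pickle;pickle.dump(p,open("w1.pkl","wb")); print(p["origin"],-q2R(p["attitude"])[:,2],proj(p,[.42,.27,0]))
```

```text
offset [-0.    0.03  0.13] turn -0.1133547382270308 jawyaw 9.89 ydir [ 0.    -0.001 -1.   ] tcp [0.4203 0.2688 0.2173] j6 -1.28 t 1.05
[0.34418066 0.25668442 0.38547092] [ 0.2713676   0.04654155 -0.96134984] [317.07689186 175.60201129]
```

View pics/w1.png

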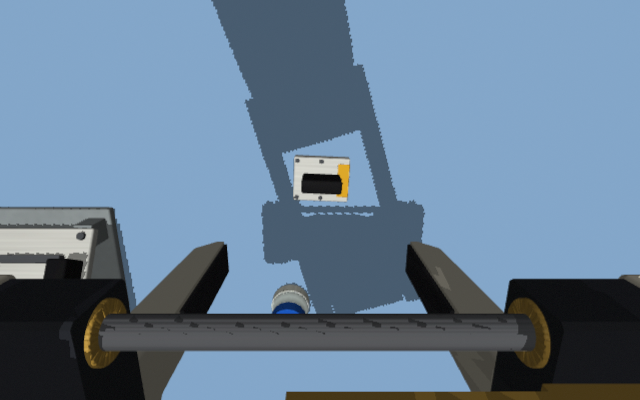

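Run:
```python
from h import *
import pickle;p=pickle.load(open("w1.pkl","rb"));im=cv2.imread("pics/w1.png")
c=im[140:215,270:370];cv2.imwrite("pics/w1c.png",cv2.resize(c,None,fx=7,fy=7,interpolation=cv2.INTER_NEAREST))
hsv=cv2.cvtColor(im,cv2.COLOR_BGR2HSV);
m=(((hsv[...,1]<40)&(hsv[...,2]>120))|((hsv[...,0]<30)&(hsv[...,1]>120)&(hsv[...,2]>120)))
m|=hsv[...,2]<45
z=np.zeros(m.shape,np.uint8);z[140:215,270:370]=m[140:215,270:370]*255
cs,_=cv2.findContours(z,0,2);cn=max(cs,key=cv2.contourArea);print(cv2.minAreaRect(cn),cv2.boundingRect(cn))
pts=np.array([onz(p,q[0]+0.0,.016)[:2]*1000 for q in cv2.convexHull(cn)],np.float32);r=cv2.minAreaRect(pts);print("case",r)
b=np.zeros(m.shape,np.uint8);b[140:215,270:370]=((hsv[...,2]<60)[140:215,270:370])*255
cs,_=cv2.findContours(b,0,2);cn=max(cs,key=cv2.contourArea);pts=np.array([onz(p,q[0]+0.0,.052)[:2]*1000 for q in cv2.convexHull(cn)],np.float32);print("bar",cv2.minAreaRect(pts),cv2.boundingRect(cn))
```

```text
((321.0519104003906, 178.20208740234375), (55.75542068481445, 44.68427276611328), 2.2906100749969482) (293, 156, 57, 46)
case ((419.36529541015625, 274.1915283203125), (49.3558235168457, 60.48971939086914), 7.457118034362793)
bar ((416.8274230957031, 273.99176025390625), (18.807554244995117, 38.753822326660156), 7.248347759246826) (302, 174, 40, 20)
```

View pics/w1c.png

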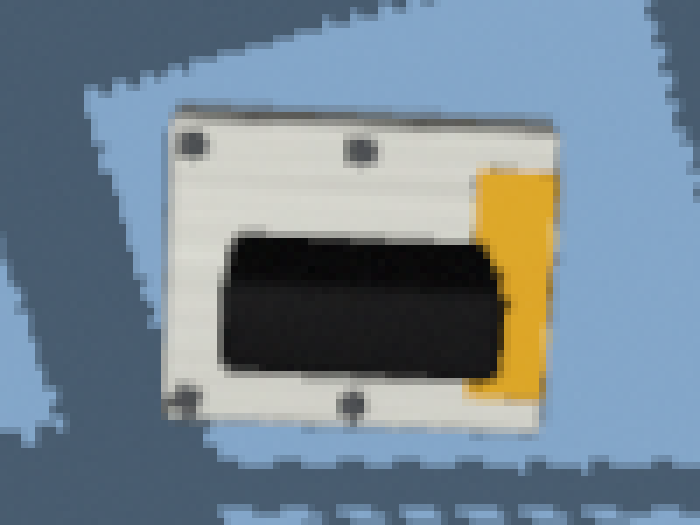

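Run:
```python
from h import *
goto([.4192,.2742,.047],7.4)
```

```text
offset [ 0.06 17.04  0.39] turn 2.552619066731978 jawyaw 9.95 ydir [-0. -0. -1.] tcp [0.4193 0.2703 0.2174] j6 -1.27 t 1.1
```

Call:
send_rows([
  {"offset":[0.1,5,0.4],"turn":2.5,"claw":1},
  {"offset":[0.1,10,0.4],"turn":2.5,"claw":1},
  {"offset":[0.1,14,0.4],"turn":2.5,"claw":1},
  {"offset":[0.1,17,0.4],"turn":2.5,"claw":1},
  {"offset":[0.1,17,0.4],"turn":2.5,"claw":1},
])

```text
clock: 1.6
ee_pos: [0.4142, 0.2746, 0.0425]
orientation: [-0.704, 0.707, 0.044, -0.051]
wrist_force: [-0.9, -0.1, -0.1]
opening: 0.0927
```

Run:
```python
from h import *
goto([.4192,.2742,.047],7.4)
p=manip.camera_params("wrist");im=manip.capture("wrist");cv2.imwrite("pics/w2.png",im)
```

```text
offset [ 0.48 -0.45 -0.11] turn 0.3233538785710124 jawyaw 7.72 ydir [-0.009 -0.004 -1.   ] tcp [0.4142 0.2746 0.0425] j6 -1.22 t 1.6
```

View pics/w2.png

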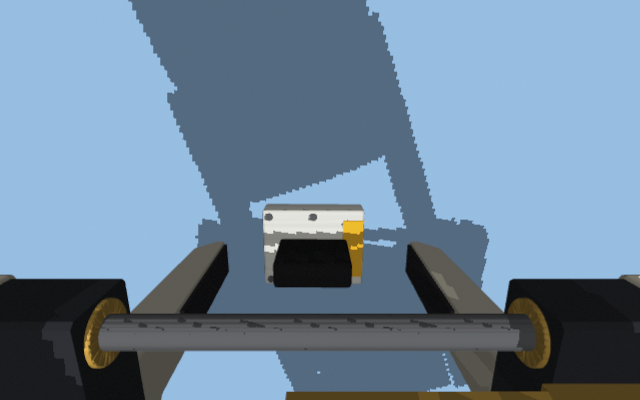

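Run:
```python
from h import *
goto([.4192,.2742,.047],7.4)
```

```text
offset [ 0.27 -0.14 -0.17] turn 0.31560017095002024 jawyaw 7.72 ydir [-0.005 -0.002 -1.   ] tcp [0.4163 0.2755 0.0456] j6 -1.22 t 1.65
```

Call:
send_rows([
  {"offset":[0,0,-0.1],"turn":0,"claw":0.9},
  {"offset":[0,0,-0.1],"turn":0,"claw":0.6},
  {"offset":[0,0,-0.1],"turn":0,"claw":0.2},
  {"offset":[0,0,-0.1],"turn":0,"claw":0.2},
  {"offset":[0,0,-0.1],"turn":0,"claw":0.2},
], newtons=10)

```text
clock: 2.15
ee_pos: [0.4197, 0.2746, 0.0483]
orientation: [0.706, -0.705, -0.047, 0.047]
wrist_force: [-0.8, -0.1, -0.3]
opening: 0.0575
```

Call:
send_rows([
  {"offset":[0,0,0],"turn":0,"claw":0.2},
  {"offset":[0,0,0],"turn":0,"claw":0.2},
  {"offset":[0,0,0],"turn":0,"claw":0.2},
])

```text
clock: 2.45
ee_pos: [0.4193, 0.2743, 0.0476]
orientation: [-0.705, 0.706, 0.047, -0.047]
wrist_force: [-0.5, -1.0, 1.0]
opening: 0.0395
```

Run:
```python
from h import *
goto([.4192,.2742,.047],7.4);print(manip.observe()["opening"])
```

```text
offset [-0.01  0.06 -0.01] turn 0.22465025867056454 jawyaw 7.62 ydir [ 0. -0. -1.] tcp [0.4193 0.2743 0.0476] j6 -1.23 t 2.45
0.03954932546016144
```

Call:
send_rows([
  {"offset":[0,-3,0],"turn":0,"claw":0.2},
  {"offset":[0,-7,0],"turn":0,"claw":0.2},
  {"offset":[0,-11,0],"turn":0,"claw":0.2},
  {"offset":[0,-15,0],"turn":0,"claw":0.2},
  {"offset":[0,-15,0],"turn":0,"claw":0.2},
])

```text
clock: 2.95
ee_pos: [0.4222, 0.2761, 0.2041]
orientation: [0.707, -0.704, -0.05, 0.044]
wrist_force: [0.9, 0.3, -1.4]
opening: 0.0398
```

Run:
```python
from h import *
print(manip.observe()["opening"],b2w(35,57,85)); goto(b2w(35,57,85),9.9)
```

```text
0.03975845443970548 [ 0.55619243 -0.00564443  0.16311216]
offset [  9.5    4.09 -29.71] turn -2.2673102339654037 jawyaw 7.63 ydir [ 0.009  0.005 -1.   ] tcp [0.4222 0.2761 0.2041] j6 -1.23 t 2.95
```

Call:
send_rows([
  {"offset":[3,0,-9],"turn":-2.3,"claw":0.2},
  {"offset":[6,0,-18],"turn":-2.3,"claw":0.2},
  {"offset":[9.6,1,-27],"turn":-2.3,"claw":0.2},
  {"offset":[9.6,2,-29.6],"turn":-2.3,"claw":0.2},
  {"offset":[9.6,2,-29.6],"turn":-2.3,"claw":0.2},
])

```text
clock: 3.45
ee_pos: [0.5279, 0.0482, 0.1828]
orientation: [0.705, -0.704, -0.061, 0.062]
wrist_force: [0.3, 0.4, -2.1]
opening: 0.0396
```

Call:
send_rows([
  {"offset":[0,0,0],"turn":0,"claw":0.2},
  {"offset":[0,0,0],"turn":0,"claw":0.2},
  {"offset":[0,0,0],"turn":0,"claw":0.2},
])

```text
clock: 3.75
ee_pos: [0.5272, 0.0508, 0.1833]
orientation: [0.705, -0.704, -0.061, 0.062]
wrist_force: [-0.3, -0.0, -2.4]
opening: 0.0394
```

Run:
```python
from h import *
goto(b2w(35,57,85),9.9)
goto(b2w(36,57,54),9.9)
p=manip.camera_params("wrist");im=manip.capture("wrist");cv2.imwrite("pics/w3.png",im)
import pickle;pickle.dump(p,open("w3.pkl","wb"))
D=manip.capture("side");cv2.imwrite("pics/side3.png",cv2.resize(D[120:300,200:430],None,fx=3,fy=3,interpolation=cv2.INTER_CUBIC))
```

```text
offset [ 1.89  2.01 -6.06] turn 0.045975532413933706 jawyaw 9.95 ydir [-0.002  0.001 -1.   ] tcp [0.5272 0.0508 0.1833] j6 -1.75 t 3.75
offset [ 3.53  4.64 -6.06] turn 0.045975532413933706 jawyaw 9.95 ydir [-0.002  0.001 -1.   ] tcp [0.5272 0.0508 0.1833] j6 -1.75 t 3.75
```

View pics/w3.png

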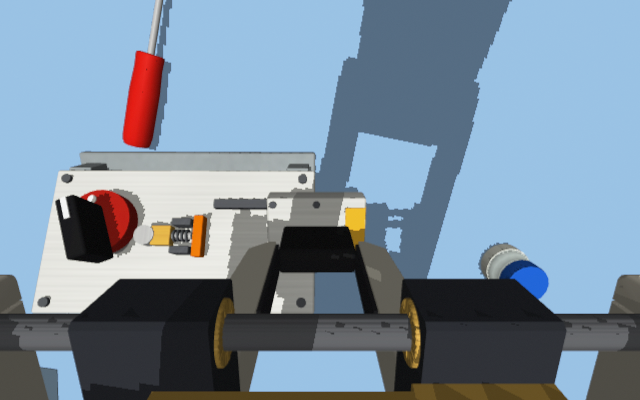

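View pics/side3.png

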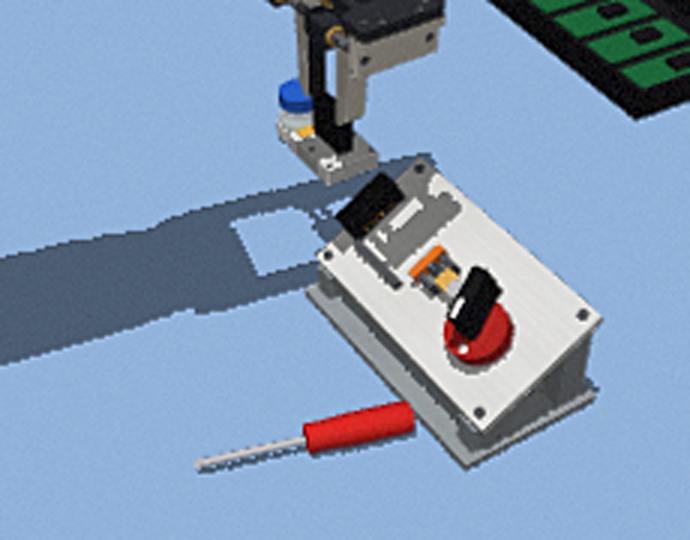

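Call:
send_rows([
  {"offset":[1,0,-3],"turn":0,"claw":0.2},
  {"offset":[1.9,0,-6.1],"turn":0,"claw":0.2},
  {"offset":[1.9,1,-6.1],"turn":0,"claw":0.2},
  {"offset":[1.9,2,-6.1],"turn":0,"claw":0.2},
  {"offset":[1.9,2,-6.1],"turn":0,"claw":0.2},
])

```text
clock: 4.35
ee_pos: [0.5554, -0.0053, 0.1618]
orientation: [0.705, -0.704, -0.06, 0.063]
wrist_force: [-0.5, 0.4, -2.3]
opening: 0.0399
```

Call:
send_rows([
  {"offset":[0,0,0],"turn":0,"claw":0.2},
  {"offset":[0,0,0],"turn":0,"claw":0.2},
  {"offset":[0,0,0],"turn":0,"claw":0.2},
])

```text
clock: 4.65
ee_pos: [0.5573, -0.0063, 0.1648]
orientation: [-0.704, 0.704, 0.062, -0.061]
wrist_force: [0.5, -0.3, -2.3]
opening: 0.0393
```

Run:
```python
from h import *
goto(b2w(36,57,58),9.9)
p=manip.camera_params("wrist");im=manip.capture("wrist");cv2.imwrite("pics/w4.png",im)
import pickle;pickle.dump(p,open("w4.pkl","wb"))
for q in [(0,92,26),(0,92,0),(0,24,16),(-25,60,8),(0,-22,13),(-52.5,105,0),(-52.5,-105,0)]: print(q,proj(p,b2w(*q)).round())
```

```text
offset [1.33 2.46 0.08] turn 0.07541157459739622 jawyaw 9.98 ydir [ 0.001 -0.    -1.   ] tcp [ 0.5573 -0.0063  0.1648] j6 -1.85 t 4.65
(0, 92, 26) [365. 213.]
(0, 92, 0) [361. 220.]
(0, 24, 16) [272. 216.]
(-25, 60, 8) [320. 187.]
(0, -22, 13) [212. 217.]
(-52.5, 105, 0) [374. 158.]
(-52.5, -105, 0) [121. 158.]
```

View pics/w4.png

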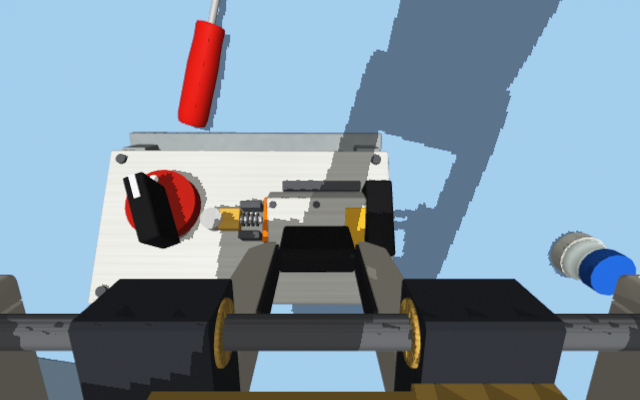

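Call:
send_rows([
  {"offset":[0.6,1,0],"turn":0,"claw":0.2},
  {"offset":[1.3,2,0.1],"turn":0,"claw":0.2},
  {"offset":[1.3,2.4,0.1],"turn":0,"claw":0.2},
  {"offset":[1.3,2.4,0.1],"turn":0,"claw":0.2},
  {"offset":[1.3,2.4,0.1],"turn":0,"claw":0.2},
])

```text
clock: 5.2
ee_pos: [0.5695, -0.0035, 0.1398]
orientation: [0.704, -0.704, -0.061, 0.062]
wrist_force: [0.1, 0.2, -0.8]
opening: 0.0393
```

Run:
```python
from h import *
s=manip.observe();print(w2b(s["ee_pos"]),s["wrist_force"])
goto(b2w(36,57,52.7),9.9)
goto(b2w(23,57,50),9.9)
goto(b2w(9.5,57,46.5),9.9)
```

```text
[35.03200661 56.79874222 58.05112729] [ 0.07668074  0.16589708 -0.81074643]
offset [0.35 0.41 0.02] turn 0.03231623624790814 jawyaw 9.93 ydir [-0.001  0.    -1.   ] tcp [ 0.5695 -0.0035  0.1398] j6 -1.84 t 5.2
offset [-0.64  1.3   0.02] turn 0.03231623624790814 jawyaw 9.93 ydir [-0.001  0.    -1.   ] tcp [ 0.5695 -0.0035  0.1398] j6 -1.84 t 5.2
offset [-1.63  2.28  0.02] turn 0.03231623624790814 jawyaw 9.93 ydir [-0.001  0.    -1.   ] tcp [ 0.5695 -0.0035  0.1398] j6 -1.84 t 5.2
```

Call:
send_rows([
  {"offset":[0.3,0.4,0],"turn":0,"claw":0.2},
  {"offset":[0.3,0.5,0],"turn":0,"claw":0.2},
  {"offset":[0.3,0.5,0],"turn":0,"claw":0.2},
], newtons=5)

```text
clock: 5.5
ee_pos: [0.5732, -0.0035, 0.1361]
orientation: [-0.704, 0.705, 0.061, -0.061]
wrist_force: [-2.2, -2.3, 2.5]
opening: 0.0399
```

Run:
```python
from h import *
s=manip.observe();print(w2b(s["ee_pos"]),s["wrist_force"],s["wrist_torque"],s["opening"])
for q in [(36,57,52.7),(30,57,51.5),(23,57,50),(9.5,57,46.5)]: goto(b2w(*q),9.9)
D=manip.capture("side");cv2.imwrite("pics/side5.png",cv2.resize(D[150:260,270:430],None,fx=5,fy=5,interpolation=cv2.INTER_CUBIC))
```

```text
[36.3517397  56.16415524 53.08500573] [-2.15482454 -2.29410093  2.54657656] [-0.42462333  0.33130701 -0.03138407] 0.039890225986604036
offset [-0.01  0.05  0.08] turn 0.01242708409662896 jawyaw 9.91 ydir [ 0.001 -0.001 -1.   ] tcp [ 0.5732 -0.0035  0.1361] j6 -1.84 t 5.5
offset [-0.47  0.45  0.08] turn 0.01242708409662896 jawyaw 9.91 ydir [ 0.001 -0.001 -1.   ] tcp [ 0.5732 -0.0035  0.1361] j6 -1.84 t 5.5
offset [-1.    0.93  0.08] turn 0.01242708409662896 jawyaw 9.91 ydir [ 0.001 -0.001 -1.   ] tcp [ 0.5732 -0.0035  0.1361] j6 -1.84 t 5.5
offset [-2.    1.91  0.09] turn 0.01242708409662896 jawyaw 9.91 ydir [ 0.001 -0.001 -1.   ] tcp [ 0.5732 -0.0035  0.1361] j6 -1.84 t 5.5
```

View pics/side5.png

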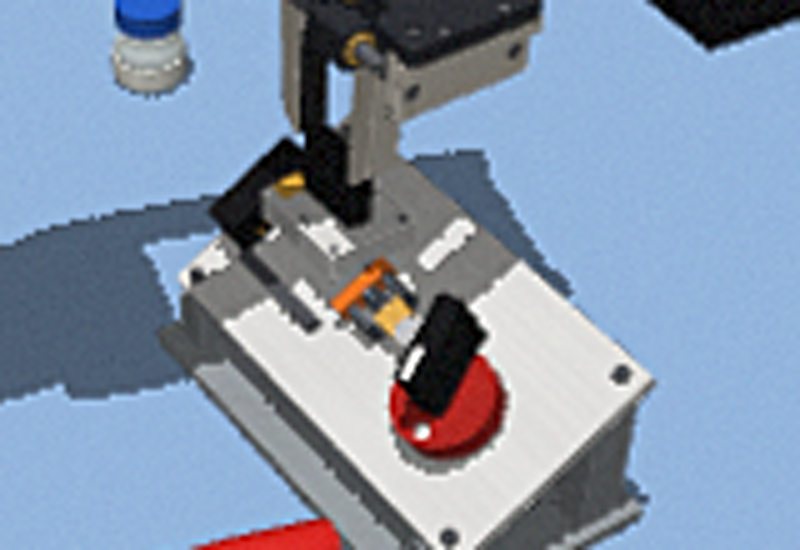

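Call:
send_rows([
  {"offset":[-0.25,0.2,0],"turn":0,"claw":0.2},
  {"offset":[-0.5,0.38,0],"turn":0,"claw":0.2},
  {"offset":[-0.77,0.57,0],"turn":0,"claw":0.2},
  {"offset":[-0.77,0.57,0],"turn":0,"claw":0.2},
], newtons=4)

```text
clock: 5.95
ee_pos: [0.5643, -0.0044, 0.1288]
orientation: [0.704, -0.704, -0.061, 0.062]
wrist_force: [-2.2, -2.7, 0.8]
opening: 0.0397
```

Run:
```python
from h import *
s=manip.observe();print(w2b(s["ee_pos"]),s["wrist_force"],s["wrist_torque"],s["opening"])
D=manip.capture("side");cv2.imwrite("pics/side6.png",cv2.resize(D[150:260,270:430],None,fx=5,fy=5,interpolation=cv2.INTER_CUBIC))
cv2.imwrite("pics/w6.png",manip.capture("wrist"))
```

```text
[24.92437613 56.79927182 51.19655526] [-2.20009317 -2.68139671  0.83012194] [-0.55752253  0.37456254 -0.02052008] 0.039735875503046886
```

View pics/side6.png

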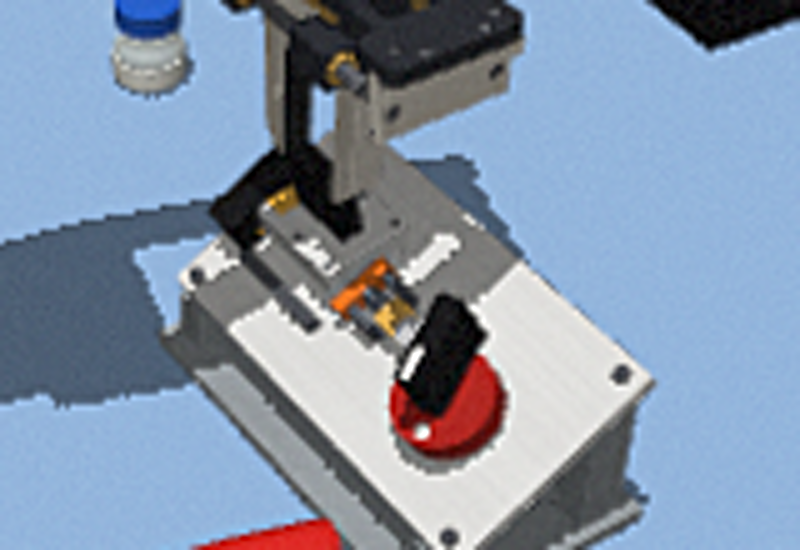

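View pics/w6.png

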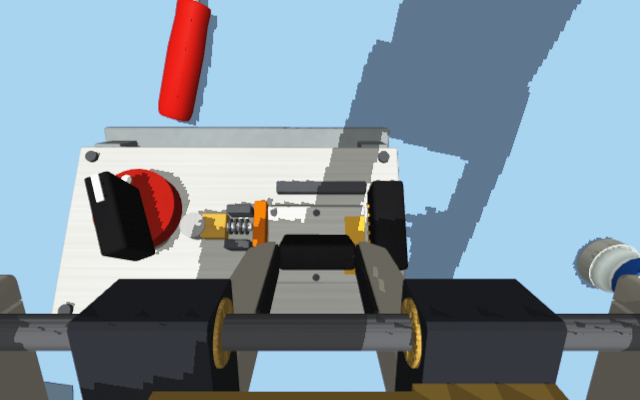

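Call:
send_rows([
  {"offset":[-0.3,0.3,0],"turn":0,"claw":0.2},
  {"offset":[-0.57,0.6,0],"turn":0,"claw":0.2},
  {"offset":[-0.8,0.95,0],"turn":0,"claw":0.2},
  {"offset":[-1.0,1.2,0],"turn":0,"claw":0.2},
  {"offset":[-1.0,1.2,0],"turn":0,"claw":0.2},
], newtons=4)

```text
clock: 6.55
ee_pos: [0.5548, -0.0058, 0.1168]
orientation: [0.705, -0.704, -0.061, 0.061]
wrist_force: [-0.6, -1.0, -0.5]
opening: 0.0397
```

Run:
```python
from h import *
s=manip.observe();print(w2b(s["ee_pos"]),s["wrist_force"],s["wrist_torque"],s["opening"])
D=manip.capture("side");cv2.imwrite("pics/side7.png",cv2.resize(D[150:260,270:430],None,fx=5,fy=5,interpolation=cv2.INTER_CUBIC))
cv2.imwrite("pics/w7.png",manip.capture("wrist"))
```

```text
[10.59332166 57.08608713 45.61314641] [-0.59794598 -1.01228861 -0.50082315] [-0.16895722  0.19326402 -0.03681119] 0.039728127480480775
```

View pics/side7.png

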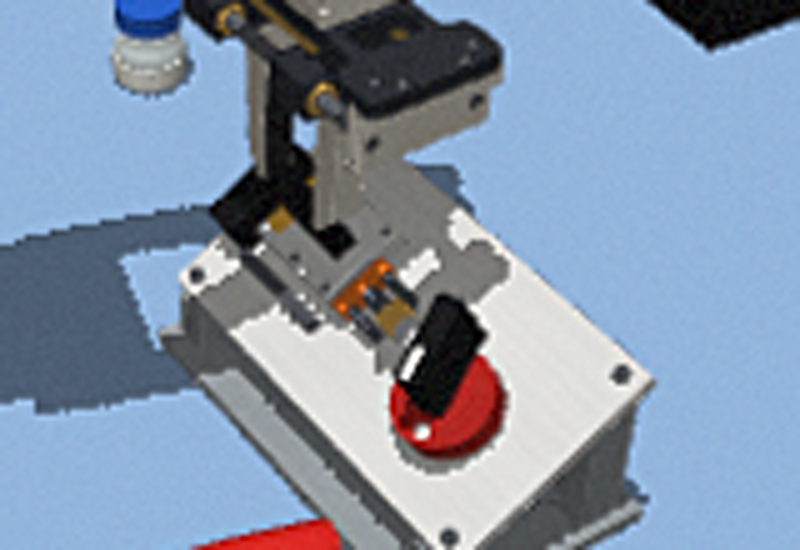

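View pics/w7.png

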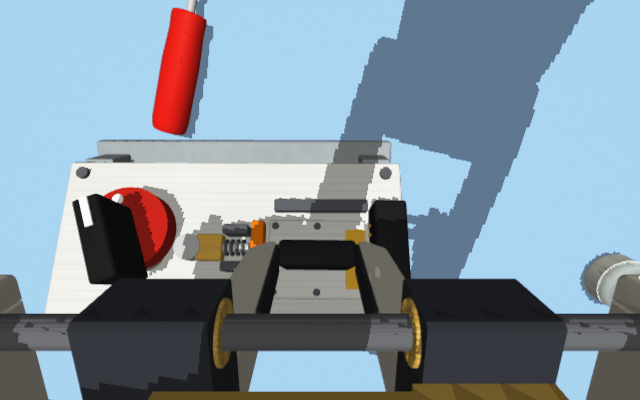

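Call:
send_rows([
  {"offset":[-0.3,0.17,0],"turn":0,"claw":0.2},
  {"offset":[-0.55,0.32,0],"turn":0,"claw":0.2},
  {"offset":[-0.75,0.43,0],"turn":0,"claw":0.2},
  {"offset":[-0.75,0.43,0],"turn":0,"claw":0.2},
  {"offset":[-0.75,0.43,0],"turn":0,"claw":0.2},
], newtons=4)

```text
clock: 7.15
ee_pos: [0.5479, -0.0073, 0.1132]
orientation: [0.704, -0.704, -0.061, 0.061]
wrist_force: [1.1, 0.4, -1.8]
opening: 0.04
```

Run:
```python
from h import *
s=manip.observe();print(w2b(s["ee_pos"]),s["wrist_force"],s["wrist_torque"],s["opening"])
p=manip.camera_params("wrist");im=manip.capture("wrist");cv2.imwrite("pics/w8.png",cv2.resize(im[180:330,180:440],None,fx=3,fy=3,interpolation=cv2.INTER_CUBIC))
```

```text
[ 2.76627521 56.80975287 46.00995527] [ 1.1052188   0.41179184 -1.76840938] [ 0.10294723 -0.11505061  0.02629909] 0.03998931377941134
```

View pics/w8.png

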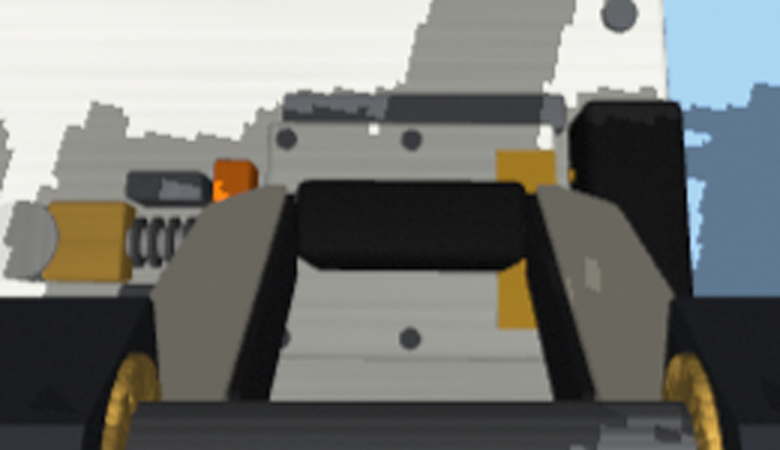

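Call:
send_rows([
  {"offset":[0,0,0],"turn":0,"claw":0.46},
  {"offset":[0,0,0],"turn":0,"claw":0.5},
  {"offset":[0,0,0],"turn":0,"claw":0.52},
  {"offset":[0,0,0],"turn":0,"claw":0.52},
  {"offset":[0,0,0],"turn":0,"claw":0.52},
])

```text
clock: 7.7
ee_pos: [0.5479, -0.0074, 0.1133]
orientation: [-0.704, 0.704, 0.061, -0.061]
wrist_force: [0.1, 0.8, 0.4]
opening: 0.0484
```

Run:
```python
from h import *
s=manip.observe();print(w2b(s["ee_pos"]),s["wrist_force"],s["opening"])
p=manip.camera_params("wrist");im=manip.capture("wrist");cv2.imwrite("pics/w9.png",cv2.resize(im[180:330,180:440],None,fx=3,fy=3,interpolation=cv2.INTER_CUBIC))
```

```text
[ 2.78161435 56.70840995 46.07534018] [0.06155032 0.75402526 0.39450614] 0.048418294166342996
```

View pics/w9.png

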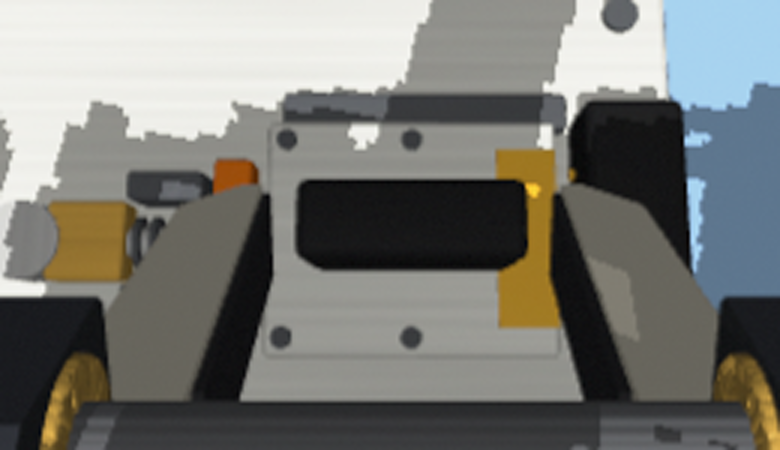

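Call:
send_rows([
  {"offset":[0,-2,0],"turn":0,"claw":0.52},
  {"offset":[0,-5,0],"turn":0,"claw":0.52},
  {"offset":[0,-8,0],"turn":0,"claw":0.52},
  {"offset":[-2,-10,0],"turn":0,"claw":0.52},
  {"offset":[-4,-10,0],"turn":0,"claw":0.52},
])

```text
clock: 8.25
ee_pos: [0.5102, -0.0146, 0.2172]
orientation: [-0.704, 0.705, 0.063, -0.059]
wrist_force: [-0.1, -0.4, -0.0]
opening: 0.048
```

Call:
send_rows([
  {"offset":[0,0,0],"turn":0,"claw":0.2},
  {"offset":[0,0,0],"turn":0,"claw":0},
  {"offset":[0,0,0],"turn":0,"claw":0},
])

```text
clock: 8.55
ee_pos: [0.5087, -0.0141, 0.2126]
orientation: [0.705, -0.704, -0.061, 0.061]
wrist_force: [-0.7, -0.5, -0.3]
opening: 0.0288
```

Run:
```python
from h import *
import pickle
s=manip.observe();print(s["ee_pos"],w2b(s["ee_pos"]),s["wrist_force"],s["opening"])
p=manip.camera_params("wrist");im=manip.capture("wrist");cv2.imwrite("pics/w10.png",im);pickle.dump(p,open("w10.pkl","wb"))
cv2.imwrite("pics/w10c.png",cv2.resize(im[100:300,40:440],None,fx=2,fy=2,interpolation=cv2.INTER_CUBIC))
D=manip.capture("side");cv2.imwrite("pics/side10.png",cv2.resize(D[150:260,270:430],None,fx=5,fy=5,interpolation=cv2.INTER_CUBIC))
```

```text
[ 0.50874274 -0.01413604  0.21264808] [ 18.02285932  56.79281697 152.00091378] [-0.69251528 -0.49566421 -0.28890481] 0.02876347882195817
```

View pics/w10c.png

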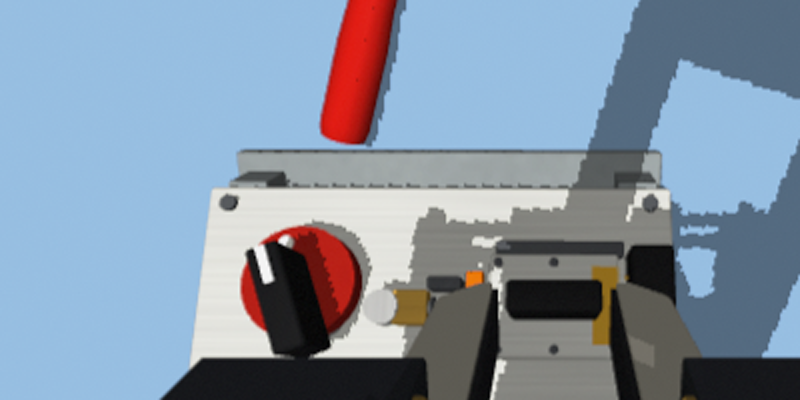

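View pics/side10.png

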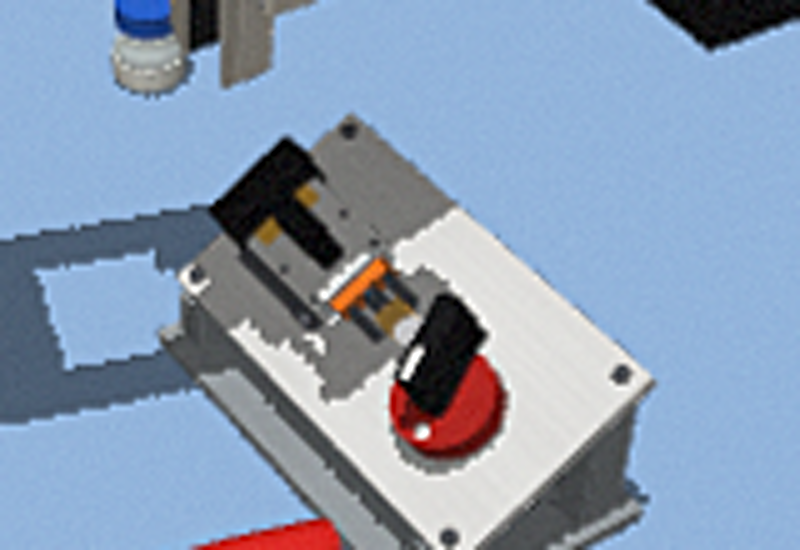

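```bash
cat >> h.py <<'E'
def onbed(p,uv,zb):
    o,d=ray(p,uv); n=bedR()[:,2]; t=(zb/1000-n@(o-BO))/(n@d); return w2b(o+d*t)
E
python3 - <<'E'
from h import *
import pickle
p=pickle.load(open("w10.pkl","rb"))
f=lambda u,v:(40+u/2,100+v/2)
for n,u,v,z in [("mod downhill edge",550,255,16),("left corner",495,256,16),("right corner",620,256,16),("modscrew",498,262,16),("modscrew2",554,262,16),("modscrew3",554,349,16),("ledge top in",560,252,8),("dot",286,241,20),("bar stripe end",256,247,56),("stripe end r",270,243,56),("bar far end",300,350,56),("screw A",650,203,0),("screwD",229,202,0),("blockface",628,250,26)]: print(n,onbed(p,f(u,v),z).round(1))
for n,X in [("grip",b2w(0,-56,56)),("axis0",b2w(0,-56,20))]: print(n,proj(p,X)*2-[80,200])
E
```

```text
mod downhill edge [-22.   56.3  16. ]
left corner [-21.5  30.6  16. ]
right corner [-21.6  89.   16. ]
modscrew [-18.7  32.   16. ]
modscrew2 [-18.7  58.2  16. ]
modscrew3 [21.1 58.2 16. ]
ledge top in [-24.9  61.    8. ]
dot [-27.8 -66.2  20. ]
bar stripe end [-18.1 -64.2  56. ]
stripe end r [-19.7 -58.6  56. ]
bar far end [ 23.4 -42.4  56. ]
screw A [-51.3 106.2  -0. ]
screwD [ -51.6 -104.4   -0. ]
blockface [-22.6  91.7  26. ]
grip [271.50084923 290.9800193 ]
axis0 [302.68704905 301.03369949]
```

```bash
cat >> h.py <<'E'
def pin(th,r=18,w2=13,up=5):
    x=-r*np.sin(th)-7*np.cos(th); y=-56+r*np.cos(th)-7*np.sin(th)
    E=b2w(x,y,56); Rz=R.from_euler('z',YAW).as_matrix()
    return E+Rz@np.array([-7.5,-w2,up])/1000
E
python3 - <<'E'
from h import *
im=manip.capture("wrist");cv2.imwrite("pics/w11.png",im)
a=pin(2.3);print(a,manip.observe()["opening"])
goto([a[0],a[1],.2126],9.9)
for t in [2.3,2.1,1.95,1.6,1.3,1,.7,.4,.2,0,-.1]: print(t,pin(t).round(4),(R.from_euler('z',-YAW).as_matrix()@(pin(t)-pin(2.3))*1000).round(1))
E
```

```text
[ 0.55037877 -0.15203676  0.12111804] 0.017124352323517326
offset [ 1.730e+00 -1.000e-02 -1.431e+01] turn 0.04002211405472167 jawyaw 9.94 ydir [-0.001  0.    -1.   ] tcp [ 0.5087 -0.0141  0.2126] j6 -1.87 t 8.7
2.3 [ 0.5504 -0.152   0.1211] [0. 0. 0.]
2.1 [ 0.5473 -0.1505  0.1195] [-2.8  2.1 -1.6]
1.95 [ 0.5451 -0.1488  0.1184] [-4.7  4.  -2.7]
1.6 [ 0.541  -0.1438  0.1166] [-7.8  9.7 -4.5]
1.3 [ 0.5388 -0.1385  0.1159] [-9.1 15.3 -5.2]
1 [ 0.5381 -0.1328  0.116 ] [-8.8 21.  -5.1]
0.7 [ 0.5388 -0.1272  0.117 ] [-7.1 26.5 -4.1]
0.4 [ 0.541  -0.1221  0.1188] [-4.1 31.1 -2.3]
0.2 [ 0.5432 -0.1193  0.1203] [-1.5 33.5 -0.8]
0 [ 0.5458 -0.1171  0.122 ] [ 1.5 35.2  0.9]
-0.1 [ 0.5473 -0.1162  0.1229] [ 3.1 35.8  1.8]
```

View pics/w11.png

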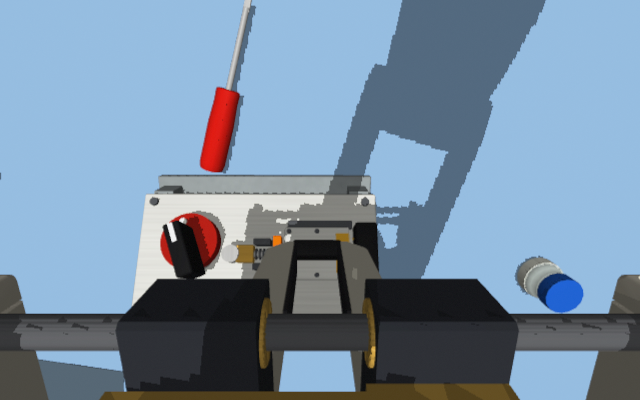

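Call:
send_rows([
  {"offset":[0.5,0,-4.5],"turn":0,"claw":0},
  {"offset":[1.2,0,-9],"turn":0,"claw":0},
  {"offset":[1.7,0,-13],"turn":0,"claw":0},
  {"offset":[1.7,0,-15.3],"turn":0,"claw":0},
  {"offset":[1.7,0,-15.3],"turn":0,"claw":0},
], newtons=20)

```text
clock: 9.2
ee_pos: [0.5518, -0.1649, 0.2123]
orientation: [-0.704, 0.705, 0.06, -0.06]
wrist_force: [-0.6, 1.1, -0.4]
opening: 0.0006
```

Call:
send_rows([
  {"offset":[0,2,0],"turn":0,"claw":0},
  {"offset":[0,4,0],"turn":0,"claw":0},
  {"offset":[0,6,0],"turn":0,"claw":0},
  {"offset":[0,6,0],"turn":0,"claw":0},
  {"offset":[0,6,0],"turn":0,"claw":0},
])

```text
clock: 9.7
ee_pos: [0.5514, -0.1612, 0.1531]
orientation: [0.705, -0.704, -0.061, 0.062]
wrist_force: [-0.1, 0.0, 0.3]
opening: 0.0006
```

Run:
```python
from h import *
s=manip.observe();print(s["opening"],s["wrist_force"])
im=manip.capture("wrist");cv2.imwrite("pics/w12.png",im)
D=manip.capture("side");cv2.imwrite("pics/side12.png",cv2.resize(D[150:260,270:430],None,fx=5,fy=5,interpolation=cv2.INTER_CUBIC))
for t in [2.1,1.95,1.6]: goto(pin(t),9.9)
```

```text
0.0006357769878780641 [-0.08786457  0.01268364  0.3332277 ]
offset [-0.32  3.52  1.22] turn 0.05487704803978488 jawyaw 9.95 ydir [ 0.002 -0.001 -1.   ] tcp [ 0.5525 -0.1619  0.1547] j6 -2.12 t 9.8
offset [-0.51  3.63  1.41] turn 0.05487704803978488 jawyaw 9.95 ydir [ 0.002 -0.001 -1.   ] tcp [ 0.5525 -0.1619  0.1547] j6 -2.12 t 9.8
offset [-0.82  3.81  1.98] turn 0.05487704803978488 jawyaw 9.95 ydir [ 0.002 -0.001 -1.   ] tcp [ 0.5525 -0.1619  0.1547] j6 -2.12 t 9.8
```

View pics/w12.png

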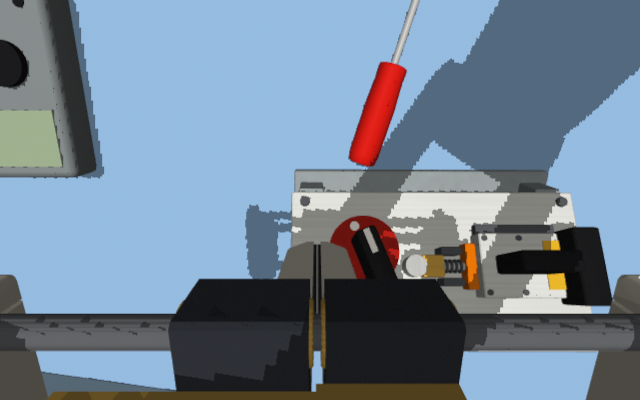

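View pics/side12.png

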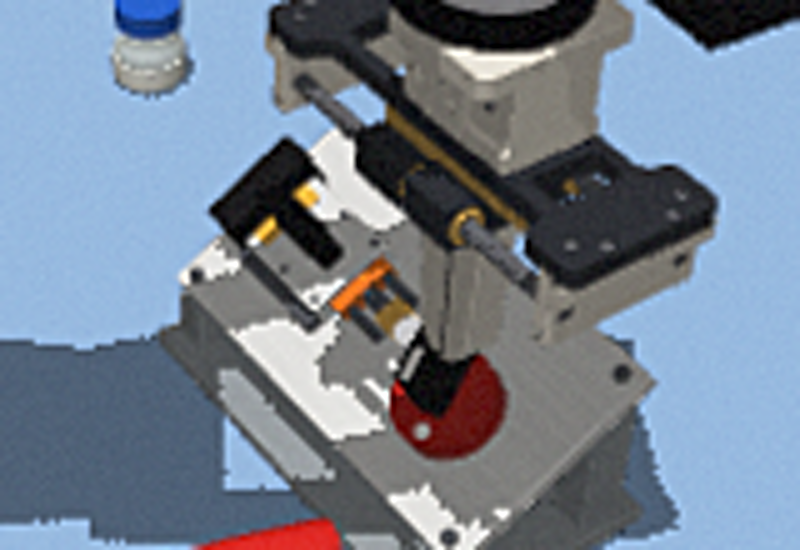

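Call:
send_rows([
  {"offset":[-0.3,1.7,0],"turn":0,"claw":0},
  {"offset":[-0.4,3.5,0],"turn":0,"claw":0},
  {"offset":[-0.4,3.5,0.2],"turn":0,"claw":0},
  {"offset":[-0.5,3.6,0.8],"turn":0,"claw":0},
  {"offset":[-0.5,3.6,1.2],"turn":0,"claw":0},
])

```text
clock: 10.3
ee_pos: [0.5453, -0.1507, 0.1188]
orientation: [-0.704, 0.705, 0.062, -0.061]
wrist_force: [0.6, -0.0, -0.2]
opening: 0.0006
```

Call:
send_rows([
  {"offset":[-0.1,0.05,0.3],"turn":0,"claw":0},
  {"offset":[-0.3,0.15,0.8],"turn":0,"claw":0},
  {"offset":[-0.3,0.15,0.8],"turn":0,"claw":0},
])

```text
clock: 10.6
ee_pos: [0.5401, -0.1431, 0.116]
orientation: [0.704, -0.704, -0.061, 0.061]
wrist_force: [0.5, -0.1, 0.5]
opening: 0.0001
```

Run:
```python
from h import *
s=manip.observe();print(s["opening"],s["wrist_force"])
im=manip.capture("wrist");cv2.imwrite("pics/w13.png",im)
for t in [1.6,1.3,1,.7,.4]: goto(pin(t),9.9)
```

```text
0.0001396504728319065 [ 0.46170729 -0.07248572  0.46282869]
offset [ 0.07 -0.07 -0.06] turn 0.05581213597585588 jawyaw 9.96 ydir [ 0. -0. -1.] tcp [ 0.5402 -0.1434  0.1159] j6 -2.1 t 10.65
offset [-0.05  0.    0.5 ] turn 0.05581213597585588 jawyaw 9.96 ydir [ 0. -0. -1.] tcp [ 0.5402 -0.1434  0.1159] j6 -2.1 t 10.65
offset [-0.03 -0.01  1.08] turn 0.05581213597585588 jawyaw 9.96 ydir [ 0. -0. -1.] tcp [ 0.5402 -0.1434  0.1159] j6 -2.1 t 10.65
offset [ 0.15 -0.11  1.62] turn 0.05581213597585588 jawyaw 9.96 ydir [ 0. -0. -1.] tcp [ 0.5402 -0.1434  0.1159] j6 -2.1 t 10.65
offset [ 0.45 -0.28  2.08] turn 0.05581213597585588 jawyaw 9.96 ydir [ 0. -0. -1.] tcp [ 0.5402 -0.1434  0.1159] j6 -2.1 t 10.65
```

View pics/w13.png

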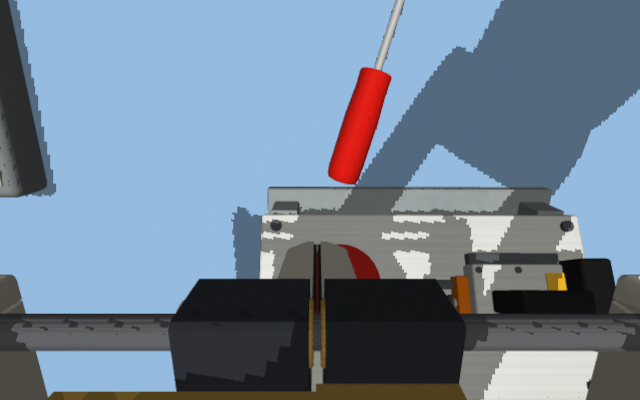

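Call:
send_rows([
  {"offset":[0,0,0.3],"turn":0,"claw":0},
  {"offset":[0,0,0.6],"turn":0,"claw":0},
  {"offset":[0,0,0.9],"turn":0,"claw":0},
  {"offset":[0,0,1.1],"turn":0,"claw":0},
])

```text
clock: 11.05
ee_pos: [0.5383, -0.1326, 0.1157]
orientation: [0.704, -0.704, -0.061, 0.061]
wrist_force: [-0.0, -0.2, 0.6]
opening: 0.0008
```

Run:
```python
from h import *
s=manip.observe();print(s["ee_pos"],s["wrist_force"],s["wrist_torque"])
D=manip.capture("side");cv2.imwrite("pics/side14.png",cv2.resize(D[150:260,270:430],None,fx=5,fy=5,interpolation=cv2.INTER_CUBIC))
D=manip.capture("scene");cv2.imwrite("pics/scene14.png",cv2.resize(D[150:260,270:390],None,fx=5,fy=5,interpolation=cv2.INTER_CUBIC))
```

```text
[ 0.53831427 -0.13256417  0.1156764 ] [-0.00446053 -0.15757168  0.56021432] [ 0.02176913 -0.07705096 -0.03377002]
```

View pics/side14.png

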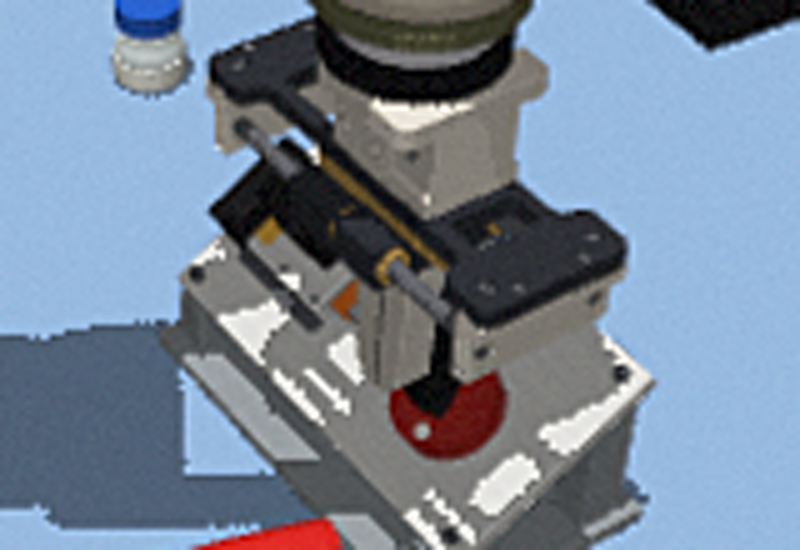

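View pics/scene14.png

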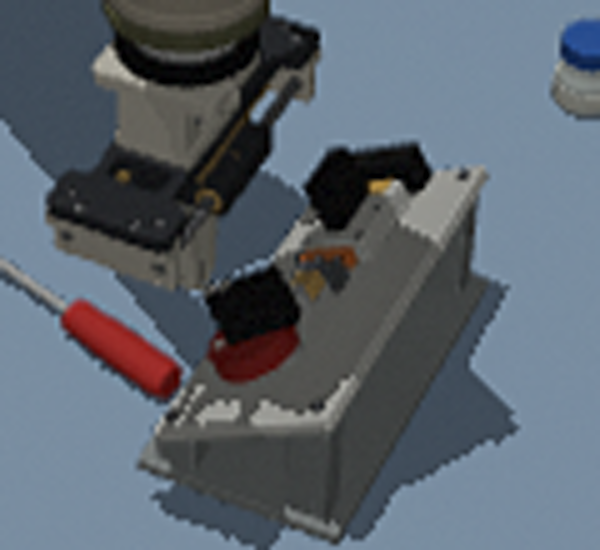

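Run:
```python
from h import *
for t,r,w in [(2.3,9,25),(1.95,9,13),(1.6,10,13),(1.3,11,13),(1,13,13),(.7,15,13),(.4,16,13)]: print(t,end=" ");goto(pin(t,r,w,3),9.9)
```

```text
2.3 offset [ 1.43 -0.68 -2.73] turn 0.048895971504833824 jawyaw 9.95 ydir [-0.  0. -1.] tcp [ 0.5383 -0.1325  0.1157] j6 -2.08 t 11.15
1.95 offset [ 1.11 -0.49 -1.39] turn 0.048895971504833824 jawyaw 9.95 ydir [-0.  0. -1.] tcp [ 0.5383 -0.1325  0.1157] j6 -2.08 t 11.15
1.6 offset [ 0.76 -0.29 -1.14] turn 0.048895971504833824 jawyaw 9.95 ydir [-0.  0. -1.] tcp [ 0.5383 -0.1325  0.1157] j6 -2.08 t 11.15
1.3 offset [ 0.53 -0.16 -0.79] turn 0.048895971504833824 jawyaw 9.95 ydir [-0.  0. -1.] tcp [ 0.5383 -0.1325  0.1157] j6 -2.08 t 11.15
1 offset [ 0.33 -0.05 -0.29] turn 0.048895971504833824 jawyaw 9.95 ydir [-0.  0. -1.] tcp [ 0.5383 -0.1325  0.1157] j6 -2.08 t 11.15
0.7 offset [ 0.31 -0.03  0.29] turn 0.048895971504833824 jawyaw 9.95 ydir [-0.  0. -1.] tcp [ 0.5383 -0.1325  0.1157] j6 -2.08 t 11.15
0.4 offset [ 0.51 -0.15  0.79] turn 0.048895971504833824 jawyaw 9.95 ydir [-0.  0. -1.] tcp [ 0.5383 -0.1325  0.1157] j6 -2.08 t 11.15
```

Call:
send_rows([
  {"offset":[-0.2,0,-1.0],"turn":0,"claw":0},
  {"offset":[-0.2,0,-3.0],"turn":0,"claw":0},
  {"offset":[-0.2,0,-3.0],"turn":0,"claw":0},
  {"offset":[1.2,-0.5,-3.0],"turn":0,"claw":0},
  {"offset":[1.2,-0.5,-3.0],"turn":0,"claw":0},
])

```text
clock: 11.65
ee_pos: [0.5565, -0.1606, 0.1214]
orientation: [-0.704, 0.705, 0.062, -0.061]
wrist_force: [-0.9, 0.2, 0.1]
opening: 0.0006
```

Call:
send_rows([
  {"offset":[0,0,0.6],"turn":0,"claw":0},
  {"offset":[-0.1,0,1.2],"turn":0,"claw":0},
  {"offset":[-0.2,0.1,1.6],"turn":0,"claw":0},
  {"offset":[-0.2,0.1,1.6],"turn":0,"claw":0},
])

```text
clock: 12.05
ee_pos: [0.55, -0.144, 0.1194]
orientation: [0.705, -0.704, -0.061, 0.062]
wrist_force: [0.6, 0.9, -0.0]
opening: 0.0009
```

Run:
```python
from h import *
s=manip.observe();print(s["ee_pos"],s["wrist_force"],s["wrist_torque"])
for t,r,w in [(1.95,9,13),(1.6,10,13),(1.3,11,13),(1,13,13)]: print(t,end=" ");goto(pin(t,r,w,3),9.9)
D=manip.capture("scene");cv2.imwrite("pics/scene15.png",cv2.resize(D[150:260,270:390],None,fx=5,fy=5,interpolation=cv2.INTER_CUBIC))
```

```text
[ 0.54998203 -0.14400848  0.1193541 ] [ 0.59048159  0.89569822 -0.04622872] [ 0.06043797 -0.03150872  0.02029822]
1.95 offset [ 0.16 -0.13 -0.06] turn 0.07692032343996402 jawyaw 9.98 ydir [-0.001  0.    -1.   ] tcp [ 0.55   -0.144   0.1194] j6 -2.09 t 12.05
1.6 offset [-0.19  0.08  0.19] turn 0.07692032343996402 jawyaw 9.98 ydir [-0.001  0.    -1.   ] tcp [ 0.55   -0.144   0.1194] j6 -2.09 t 12.05
1.3 offset [-0.42  0.21  0.54] turn 0.07692032343996402 jawyaw 9.98 ydir [-0.001  0.    -1.   ] tcp [ 0.55   -0.144   0.1194] j6 -2.09 t 12.05
1 offset [-0.61  0.32  1.04] turn 0.07692032343996402 jawyaw 9.98 ydir [-0.001  0.    -1.   ] tcp [ 0.55   -0.144   0.1194] j6 -2.09 t 12.05
```

View pics/scene15.png

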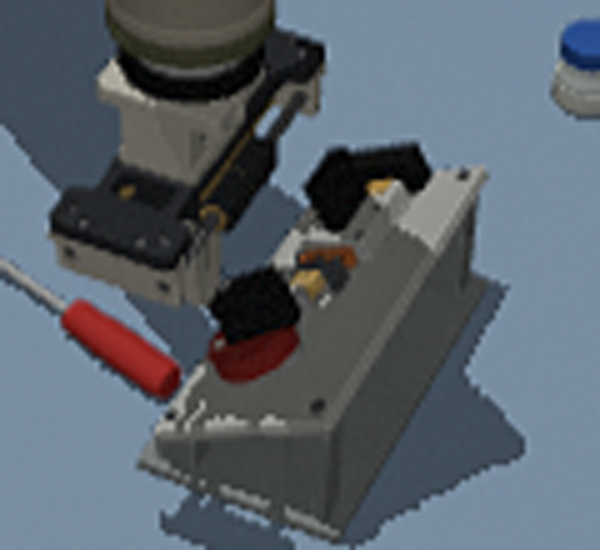

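Call:
send_rows([
  {"offset":[0,0,0.3],"turn":0,"claw":0},
  {"offset":[0,0,0.6],"turn":0,"claw":0},
  {"offset":[0,0,0.6],"turn":0,"claw":0},
])

```text
clock: 12.4
ee_pos: [0.5496, -0.1387, 0.1198]
orientation: [0.704, -0.704, -0.061, 0.061]
wrist_force: [0.1, -0.2, -0.4]
opening: 0.0003
```

Run:
```python
from h import *
s=manip.observe();print(s["ee_pos"],w2b(s["ee_pos"]),s["wrist_force"],s["wrist_torque"])
D=manip.capture("scene");cv2.imwrite("pics/scene16.png",cv2.resize(D[150:260,270:390],None,fx=5,fy=5,interpolation=cv2.INTER_CUBIC))
D=manip.capture("side");cv2.imwrite("pics/side16.png",cv2.resize(D[150:260,270:430],None,fx=5,fy=5,interpolation=cv2.INTER_CUBIC))
```

```text
[ 0.54959785 -0.13869201  0.11976631] [-12.10908023 -72.93260512  62.14695922] [ 0.10078355 -0.20096199 -0.39517512] [ 0.03987311 -0.0158103   0.02592013]
```

View pics/scene16.png

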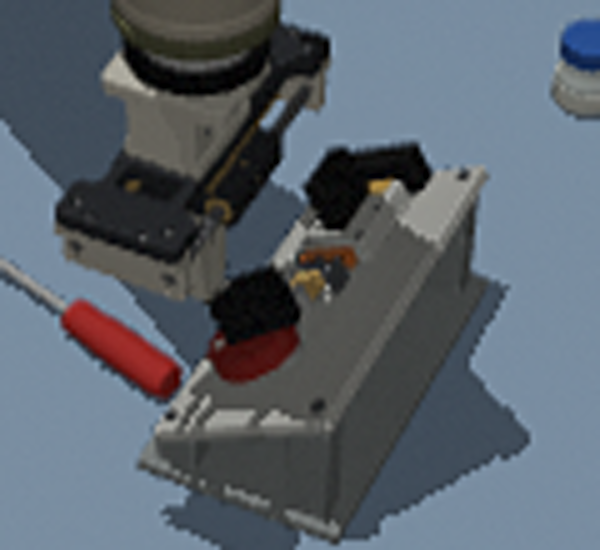

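View pics/side16.png

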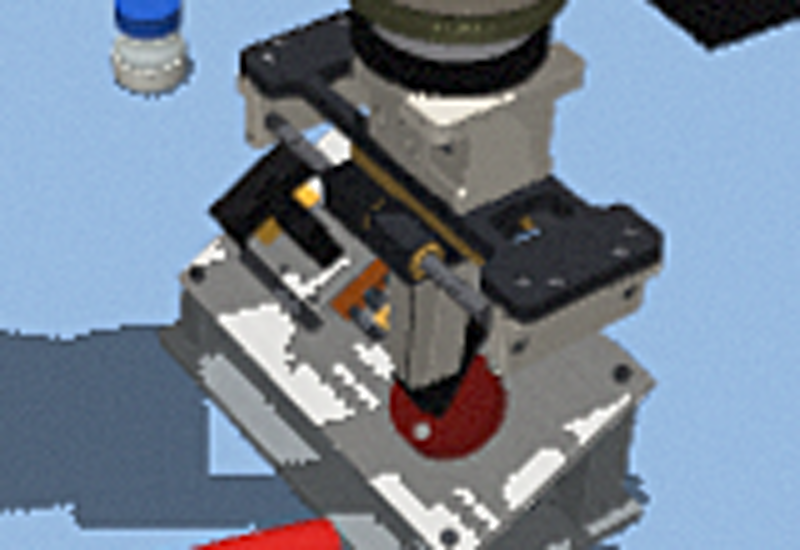

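Call:
send_rows([
  {"offset":[0,0,-0.5],"turn":0,"claw":0},
  {"offset":[0,0,-1.2],"turn":0,"claw":0},
  {"offset":[0.3,0,-1.2],"turn":0,"claw":0},
  {"offset":[0.9,0,-1.2],"turn":0,"claw":0},
  {"offset":[0.9,0,-1.0],"turn":0,"claw":0},
])

```text
clock: 13.0
ee_pos: [0.5609, -0.1474, 0.1198]
orientation: [0.704, -0.704, -0.061, 0.061]
wrist_force: [0.3, 0.5, -0.6]
opening: 0.0003
```

Call:
send_rows([
  {"offset":[0,0,0.3],"turn":0,"claw":0},
  {"offset":[0,0,0.7],"turn":0,"claw":0},
  {"offset":[0,0,1.0],"turn":0,"claw":0},
  {"offset":[0,0,1.0],"turn":0,"claw":0},
])

```text
clock: 13.4
ee_pos: [0.5583, -0.1368, 0.1197]
orientation: [0.704, -0.704, -0.061, 0.061]
wrist_force: [-1.0, 0.3, 0.0]
opening: 0.0003
```

Run:
```python
from h import *
s=manip.observe();print(s["ee_pos"],w2b(s["ee_pos"]),s["wrist_force"],s["wrist_torque"])
D=manip.capture("side");cv2.imwrite("pics/side17.png",cv2.resize(D[150:260,270:430],None,fx=5,fy=5,interpolation=cv2.INTER_CUBIC))
```

```text
[ 0.55834233 -0.13683409  0.11972793] [ -4.39145556 -72.60578791  57.64687299] [-0.95985425  0.34912707  0.00770421] [0.03763764 0.03682809 0.01759151]
```

View pics/side17.png

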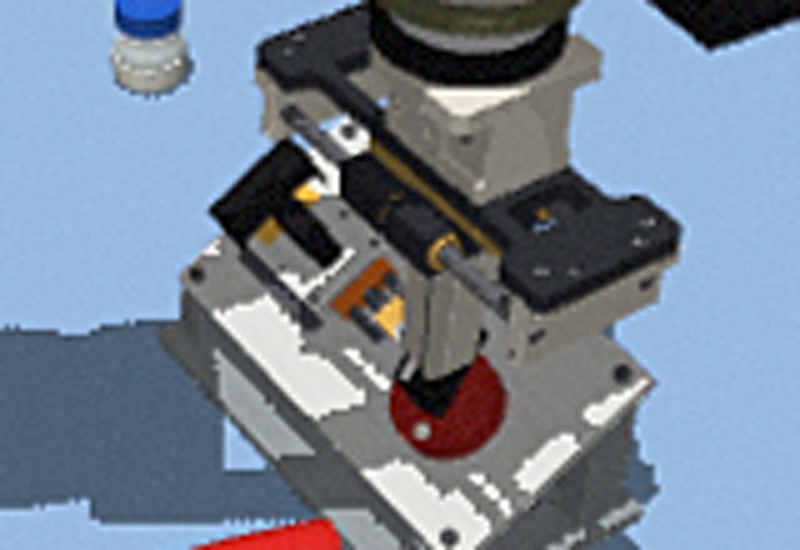

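Call:
send_rows([
  {"offset":[0,0,0.2],"turn":0,"claw":0},
  {"offset":[0,0,0.5],"turn":0,"claw":0},
  {"offset":[0,0,0.5],"turn":0,"claw":0},
])

```text
clock: 13.75
ee_pos: [0.5577, -0.1326, 0.1199]
orientation: [-0.704, 0.705, 0.061, -0.061]
wrist_force: [0.4, -1.4, 0.8]
opening: 0.0007
```

Call:
send_rows([
  {"offset":[0,0,0.2],"turn":0,"claw":0},
  {"offset":[0,0,0.5],"turn":0,"claw":0},
  {"offset":[0,0,0.5],"turn":0,"claw":0},
])

```text
clock: 14.05
ee_pos: [0.5567, -0.1276, 0.1201]
orientation: [-0.704, 0.705, 0.061, -0.061]
wrist_force: [-2.6, -2.5, 4.0]
opening: 0.0005
```

Run:
```python
from h import *
s=manip.observe();print(s["ee_pos"],w2b(s["ee_pos"]),s["wrist_force"],s["wrist_torque"])
D=manip.capture("side");cv2.imwrite("pics/side18.png",cv2.resize(D[150:260,270:430],None,fx=5,fy=5,interpolation=cv2.INTER_CUBIC))
```

```text
[ 0.55672118 -0.1276091   0.12014814] [ -4.19084573 -63.23943596  58.0162745 ] [-2.56923769 -2.53939759  4.00773287] [-0.36828771  0.4832315  -0.02955531]
```

View pics/side18.png

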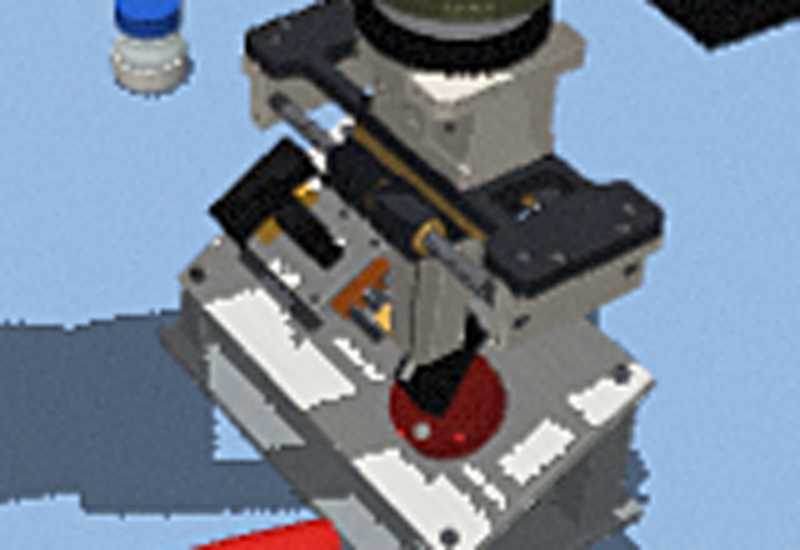

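Run:
```python
from h import *
D=manip.camera_params("side")
c=lambda X:((proj(D,X)-[270,150])*5).round()
s=manip.observe();t=s["ee_pos"]
print("tip",c(t-[0,0,.019]),"tip+f",c(b2w(-4.2-9.5+6.5,-63.2,58-16.5+3.75)),"tip-f",c(b2w(-4.2-9.5-6.5,-63.2,58-16.5-3.75)))
for th in (1.95,1.5):
  e=np.array([-np.sin(th),np.cos(th)]);tt=np.array([np.cos(th),np.sin(th)])
  for a in (23,-23):
    for b in (-7,7):
      q=a*e+b*tt; print(th,a,b,c(b2w(q[0],-56+q[1],56)),c(b2w(q[0],-56+q[1],20)))
print("dot",c(b2w(-30*np.sin(1.95),-56+30*np.cos(1.95),20)))
im=manip.capture("side");cv2.imwrite("pics/side19.png",cv2.resize(im[195:255,330:390],None,fx=10,fy=10,interpolation=cv2.INTER_CUBIC))
```

```text
tip [423. 380.] tip+f [430. 366.] tip-f [415. 394.]
1.95 23 -7 [413. 384.] [442. 419.]
1.95 23 7 [387. 375.] [416. 409.]
1.95 -23 -7 [460. 295.] [487. 331.]
1.95 -23 7 [434. 286.] [461. 322.]
1.5 23 -7 [392. 379.] [421. 413.]
1.5 23 7 [375. 359.] [404. 393.]
1.5 -23 -7 [473. 311.] [499. 347.]
1.5 -23 7 [455. 291.] [481. 328.]
dot [422. 427.]
```

View pics/side19.png

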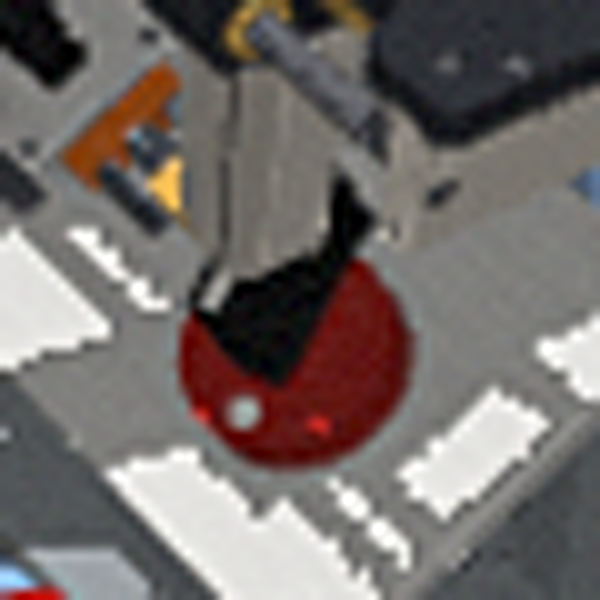

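Run:
```python
from h import *
s=manip.observe();p=manip.camera_params("wrist");T=q2R(s["orientation"])
for d in (19,5,0,-10):
  for x in (-7.5,7.5):
    print(d,x,[proj(p,s["ee_pos"]+T@np.array([x,d,z])/1000).round() for z in (-24.2,24.2)])
D=manip.camera_params("side")
im=manip.capture("wrist");cv2.imwrite("pics/w20.png",cv2.resize(im[200:320,220:420],None,fx=4,fy=4,interpolation=cv2.INTER_CUBIC))
```

```text
19 -7.5 [array([273., 231.]), array([357., 231.])]
19 7.5 [array([274., 255.]), array([356., 255.])]
5 -7.5 [array([270., 240.]), array([360., 240.])]
5 7.5 [array([271., 265.]), array([359., 265.])]
0 -7.5 [array([268., 243.]), array([361., 243.])]
0 7.5 [array([269., 270.]), array([360., 270.])]
-10 -7.5 [array([266., 251.]), array([364., 251.])]
-10 7.5 [array([267., 279.]), array([363., 279.])]
```

View pics/w20.png

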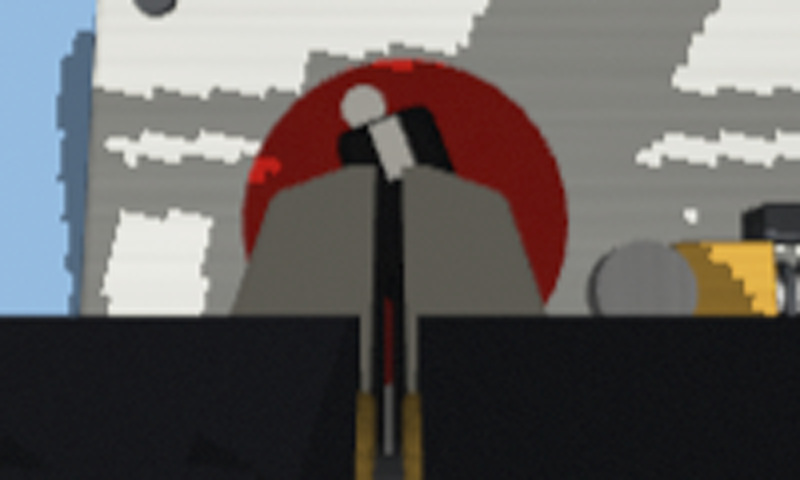

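Run:
```python
from h import *
for t,r,w in [(1.95,9,30),(1.95,9,15),(1.6,9,15),(1.3,10,15),(1,13,15)]: print(t,end=" ");goto(pin(t,r,w,-11),9.9)
```

```text
1.95 offset [-0.79  1.34 -3.25] turn 0.03339724164699476 jawyaw 9.93 ydir [ 0. -0. -1.] tcp [ 0.5568 -0.1277  0.1201] j6 -2.06 t 14.2
1.95 offset [-0.79  1.34 -1.75] turn 0.03339724164699476 jawyaw 9.93 ydir [ 0. -0. -1.] tcp [ 0.5568 -0.1277  0.1201] j6 -2.06 t 14.2
1.6 offset [-1.05  1.5  -1.5 ] turn 0.03339724164699476 jawyaw 9.93 ydir [ 0. -0. -1.] tcp [ 0.5568 -0.1277  0.1201] j6 -2.06 t 14.2
1.3 offset [-1.29  1.63 -1.18] turn 0.03339724164699476 jawyaw 9.93 ydir [ 0. -0. -1.] tcp [ 0.5568 -0.1277  0.1201] j6 -2.06 t 14.2
1 offset [-1.56  1.79 -0.66] turn 0.03339724164699476 jawyaw 9.93 ydir [ 0. -0. -1.] tcp [ 0.5568 -0.1277  0.1201] j6 -2.06 t 14.2
```

Call:
send_rows([
  {"offset":[-0.1,-1.5,-0.5],"turn":0,"claw":0},
  {"offset":[-0.5,-1.5,-3.4],"turn":0,"claw":0},
  {"offset":[-0.5,-1.0,-3.4],"turn":0,"claw":0},
  {"offset":[-0.5,1.2,-3.4],"turn":0,"claw":0},
  {"offset":[-0.5,1.2,-3.4],"turn":0,"claw":0},
])

```text
clock: 14.7
ee_pos: [0.5557, -0.161, 0.1048]
orientation: [0.706, -0.703, -0.059, 0.063]
wrist_force: [-1.0, -0.3, -1.4]
opening: 0.0002
```

Call:
send_rows([
  {"offset":[0,0,0.6],"turn":0,"claw":0},
  {"offset":[0,0,1.2],"turn":0,"claw":0},
  {"offset":[0,0,1.6],"turn":0,"claw":0},
  {"offset":[0,0,1.6],"turn":0,"claw":0},
])

```text
clock: 15.1
ee_pos: [0.5553, -0.1454, 0.1086]
orientation: [-0.704, 0.705, 0.062, -0.061]
wrist_force: [0.0, -0.3, 0.2]
opening: 0.0003
```

```bash
cat > snap.py <<'E'
from h import *
import sys
n=sys.argv[1]
s=manip.observe();print(s["clock"],w2b(s["ee_pos"]).round(1),s["wrist_force"].round(1),s["wrist_torque"].round(2))
im=manip.capture("side");a=cv2.resize(im[195:255,330:390],None,fx=6,fy=6,interpolation=cv2.INTER_CUBIC)
im=manip.capture("wrist");b=cv2.resize(im[180:320,220:430],None,fx=2,fy=2,interpolation=cv2.INTER_CUBIC)
c=np.zeros((360,790,3),np.uint8);c[:,:360]=a;c[:280,365:785]=b;cv2.imwrite(f"pics/{n}.png",c)
E
python3 snap.py n21
```

```text
15.1 [-13.8 -80.5  50.2] [ 0.  -0.3  0.2] [0.02 0.02 0.03]
```

View pics/n21.png

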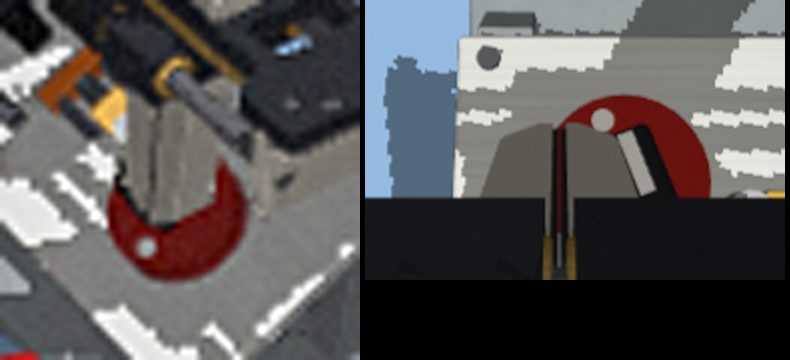

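Call:
send_rows([
  {"offset":[0,0,0.3],"turn":0,"claw":0},
  {"offset":[0,0,0.6],"turn":0,"claw":0},
  {"offset":[0,0,0.9],"turn":0,"claw":0},
  {"offset":[0,0,0.9],"turn":0,"claw":0},
])

```text
clock: 15.6
ee_pos: [0.5545, -0.1414, 0.1096]
orientation: [-0.702, 0.707, 0.062, -0.06]
wrist_force: [0.6, -15.6, 3.9]
opening: 0.0002
```

```bash
python3 snap.py n22
```

```text
15.6 [-13.4 -76.4  51.1] [  0.6 -15.6   3.9] [-2.74  0.02 -0.06]
```

View pics/n22.png

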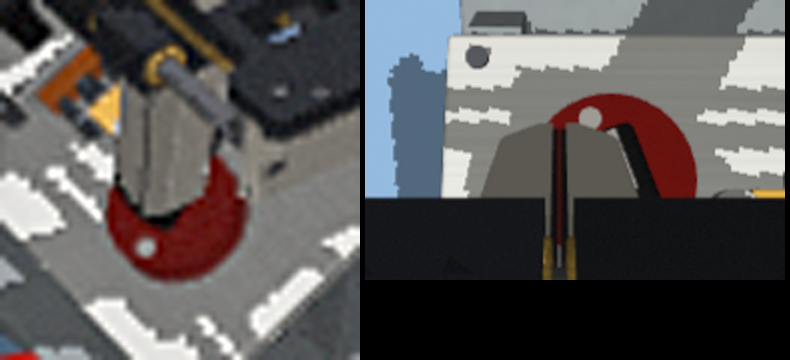

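Call:
send_rows([
  {"offset":[-0.2,0.1,0.0],"turn":0,"claw":0},
  {"offset":[-0.5,0.2,0.1],"turn":0,"claw":0},
  {"offset":[-0.6,0.3,0.2],"turn":0,"claw":0},
  {"offset":[-0.6,0.3,0.3],"turn":0,"claw":0},
])

```text
clock: 16.1
ee_pos: [0.5498, -0.139, 0.1081]
orientation: [-0.702, 0.707, 0.063, -0.058]
wrist_force: [2.0, -12.5, 6.9]
opening: 0.0005
```

```bash
python3 snap.py n23
```

```text
16.1 [-17.8 -73.3  51.9] [  2.  -12.5   6.9] [-2.15 -0.48 -0.15]
```

View pics/n23.png

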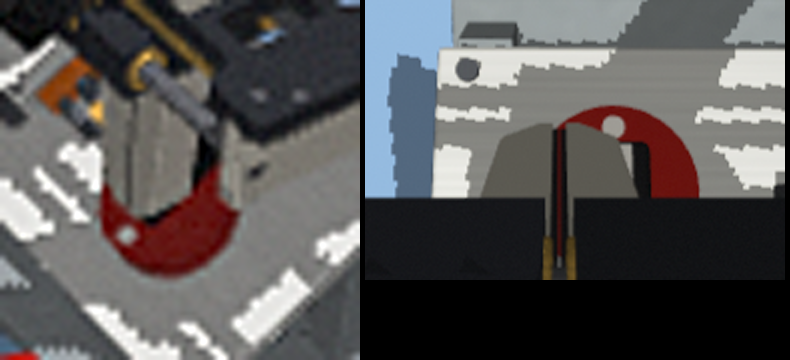

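Call:
send_rows([
  {"offset":[-0.1,0,0.3],"turn":0,"claw":0},
  {"offset":[-0.2,0,0.5],"turn":0,"claw":0},
  {"offset":[-0.2,0,0.8],"turn":0,"claw":0},
  {"offset":[-0.2,0,0.8],"turn":0,"claw":0},
])

```text
clock: 16.6
ee_pos: [0.5451, -0.132, 0.1074]
orientation: [-0.702, 0.707, 0.062, -0.059]
wrist_force: [-2.3, -15.8, 9.0]
opening: 0.0004
```

```bash
python3 snap.py n24
```

```text
16.6 [-21.1 -65.6  53.1] [ -2.3 -15.8   9. ] [-2.56  0.34 -0.03]
```

View pics/n24.png

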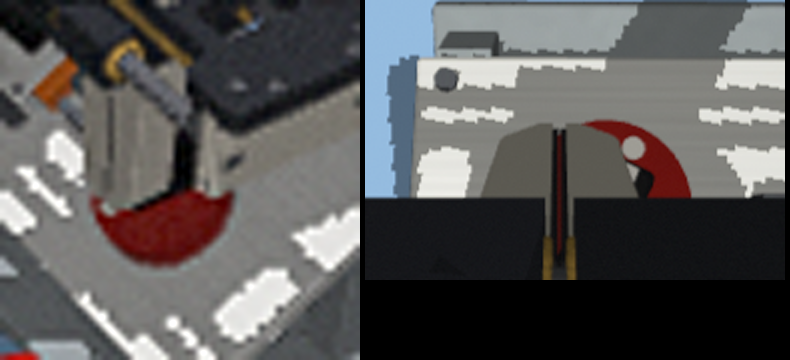

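Call:
send_rows([
  {"offset":[0,0,0.3],"turn":0,"claw":0},
  {"offset":[0.1,0,0.6],"turn":0,"claw":0},
  {"offset":[0.2,-0.1,0.8],"turn":0,"claw":0},
  {"offset":[0.2,-0.1,0.8],"turn":0,"claw":0},
])

```text
clock: 17.1
ee_pos: [0.5438, -0.1249, 0.1079]
orientation: [-0.702, 0.707, 0.06, -0.061]
wrist_force: [-10.6, -19.6, 12.3]
opening: 0.0003
```

```bash
python3 snap.py n25
```

```text
17.1 [-21.  -58.4  53.5] [-10.6 -19.6  12.3] [-3.44  1.85 -0.04]
```

View pics/n25.png

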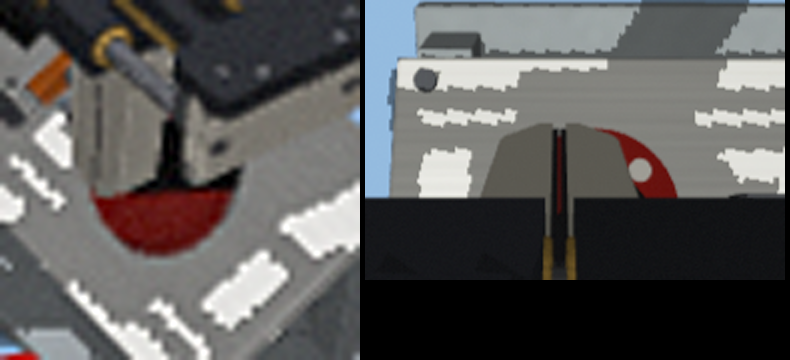

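```bash
cat > th.py <<'E'
from h import *
import sys
u,v=map(float,sys.argv[1:3]); p=manip.camera_params("wrist")
b=onbed(p,(220+(u-365)/2,180+v/2),20); print("dot",b.round(1),"theta",np.arctan2(-b[0],b[1]+56).round(2),"r",np.hypot(b[0],b[1]+56).round(1))
E
python3 th.py 640 170
```

```text
dot [-19.1 -32.3  20. ] theta 0.68 r 30.5
```

Call:
send_rows([
  {"offset":[0.2,0,0.2],"turn":0,"claw":0},
  {"offset":[0.4,-0.1,0.3],"turn":0,"claw":0},
  {"offset":[0.5,-0.2,0.4],"turn":0,"claw":0},
  {"offset":[0.5,-0.2,0.4],"turn":0,"claw":0},
])

```text
clock: 17.6
ee_pos: [0.5447, -0.1204, 0.1085]
orientation: [-0.702, 0.707, 0.057, -0.063]
wrist_force: [-23.6, -21.7, 15.6]
opening: 0.0001
```

```bash
python3 snap.py n26
```

```text
17.6 [-19.1 -54.1  53.3] [-23.6 -21.7  15.6] [-3.8   4.11  0.03]
```

View pics/n26.png

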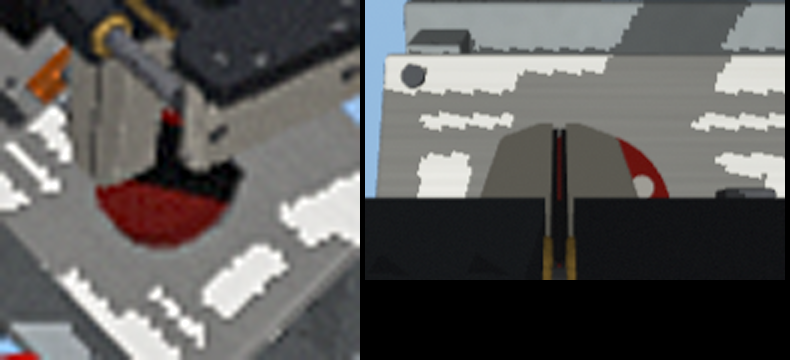

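```bash
python3 th.py 645 186
```

```text
dot [-12.6 -26.6  20. ] theta 0.41 r 32.0
```

Call:
send_rows([
  {"offset":[-0.6,0,-0.3],"turn":0,"claw":0},
  {"offset":[-0.9,0,0.0],"turn":0,"claw":0},
  {"offset":[-0.9,0,0.6],"turn":0,"claw":0},
  {"offset":[-0.4,0,0.6],"turn":0,"claw":0},
  {"offset":[-0.4,0,0.6],"turn":0,"claw":0},
])

```text
clock: 18.2
ee_pos: [0.5398, -0.1078, 0.1063]
orientation: [0.705, -0.703, -0.058, 0.065]
wrist_force: [-18.0, 0.5, 8.1]
opening: 0.0007
```

```bash
python3 snap.py n27
```

```text
18.2 [-22.6 -40.9  52.6] [-18.    0.5   8.1] [ 0.21  3.07 -0.05]
```

View pics/n27.png

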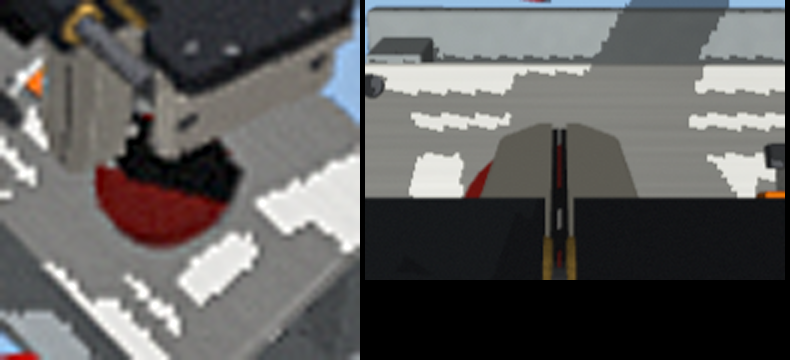

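Call:
send_rows([
  {"offset":[0.2,-0.1,0],"turn":0,"claw":0},
  {"offset":[0.4,-0.2,0],"turn":0,"claw":0},
  {"offset":[0.5,-0.25,0],"turn":0,"claw":0},
  {"offset":[0.5,-0.25,0],"turn":0,"claw":0},
])

```text
clock: 18.7
ee_pos: [0.5405, -0.1073, 0.1067]
orientation: [0.706, -0.703, -0.055, 0.068]
wrist_force: [-31.9, -2.1, 9.0]
opening: 0.0007
```

```bash
python3 snap.py n28
python3 - <<'E'
from h import *
D=manip.camera_params("side")
im=manip.capture("side");cv2.imwrite("pics/side28.png",cv2.resize(im[190:260,300:400],None,fx=8,fy=8,interpolation=cv2.INTER_CUBIC))
for th in (0.6,.4,.2,0,-.2):
  e=np.array([-np.sin(th),np.cos(th)]);tt=np.array([np.cos(th),np.sin(th)])
  q=[a*e+b*tt for a,b in ((-23,-7),(-23,7),(0,-7),(30,0))]
  print(th,[((proj(D,b2w(k[0],-56+k[1],z))-[300,190])*8).round() for k,z in zip(q,(20,20,20,20))])
E
```

```text
18.7 [-21.7 -40.4  52.6] [-31.9  -2.1   9. ] [-0.29  5.6   0.05]
0.6 [array([551., 302.]), array([563., 257.]), array([476., 294.]), array([387., 262.])]
0.4 [array([541., 316.]), array([562., 273.]), array([472., 293.]), array([394., 244.])]
0.2 [array([529., 328.]), array([558., 288.]), array([468., 292.]), array([405., 227.])]
0 [array([515., 338.]), array([551., 303.]), array([464., 289.]), array([419., 211.])]
-0.2 [array([499., 345.]), array([541., 317.]), array([462., 286.]), array([435., 198.])]
```

View pics/side28.png

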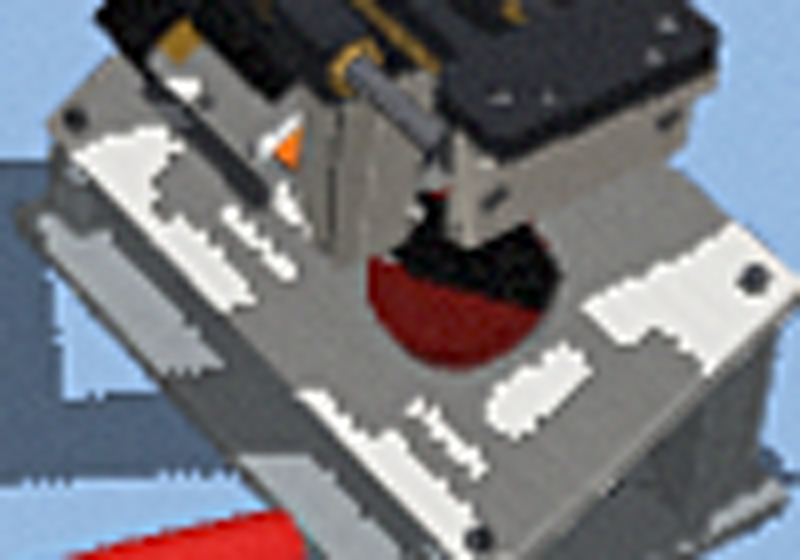

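Run:
```python
from h import *
D=manip.camera_params("scene")
im=manip.capture("scene");cv2.imwrite("pics/scene28.png",cv2.resize(im[170:250,290:390],None,fx=8,fy=7,interpolation=cv2.INTER_CUBIC))
S=manip.camera_params("side")
t=manip.observe()["ee_pos"]
for d in (0,.005,.01,.019): print(d,((proj(S,t-[0,0,d])-[300,190])*8).round(),((proj(D,t-[0,0,d])-[290,170])*[8,7]).round())
```

```text
0 [352. 243.] [191. 235.]
0.005 [351. 256.] [191. 244.]
0.01 [350. 268.] [191. 252.]
0.019 [349. 291.] [191. 267.]
```

View pics/scene28.png

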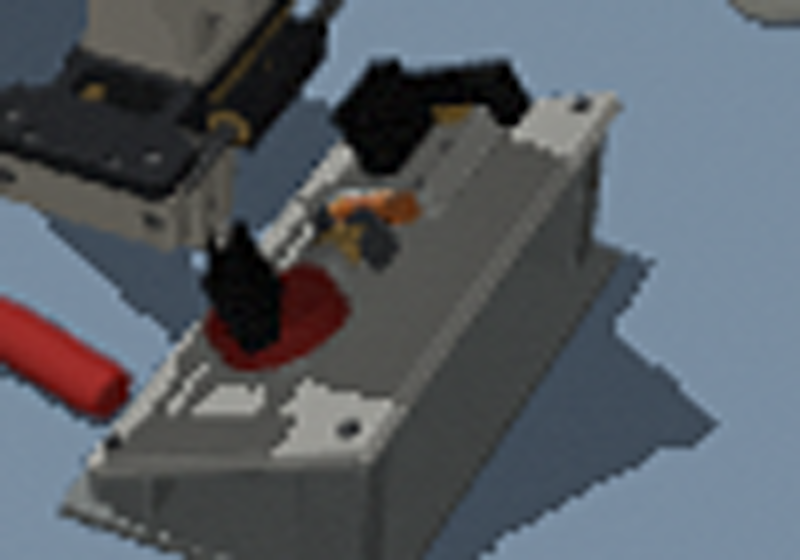

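View pics/n28.png

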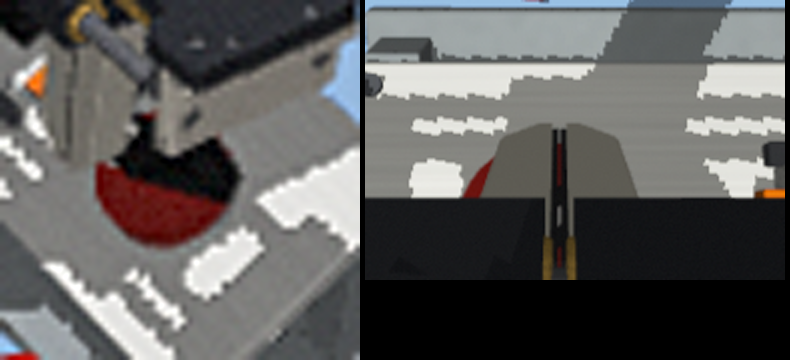

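Call:
send_rows([
  {"offset":[-0.8,0,0],"turn":0,"claw":0},
  {"offset":[-1.5,0,0],"turn":0,"claw":0},
  {"offset":[-2,-4,0],"turn":0,"claw":0},
  {"offset":[-3,-8,0],"turn":0,"claw":0},
  {"offset":[-3,-9,0],"turn":0,"claw":0},
])

```text
clock: 19.4
ee_pos: [0.5212, -0.1143, 0.2061]
orientation: [-0.703, 0.706, 0.064, -0.058]
wrist_force: [-0.0, -0.8, 0.6]
opening: 0.0006
```

Call:
send_rows([
  {"offset":[0,0,0],"turn":0,"claw":0},
  {"offset":[0,0,0],"turn":0,"claw":0},
])

```text
clock: 19.6
ee_pos: [0.5189, -0.1135, 0.1995]
orientation: [0.705, -0.704, -0.061, 0.061]
wrist_force: [-1.3, -0.8, 0.3]
opening: 0.0005
```

Run:
```python
from h import *
import pickle
s=manip.observe();print(s["clock"],w2b(s["ee_pos"]),s["wrist_force"])
p=manip.camera_params("wrist");im=manip.capture("wrist");pickle.dump(p,open("w29.pkl","wb"));cv2.imwrite("pics/w29.png",im)
cv2.imwrite("pics/w29c.png",cv2.resize(im[150:330,200:460],None,fx=3,fy=3,interpolation=cv2.INTER_CUBIC))
```

```text
19.6 [  5.36640023 -42.84715469 144.17238076] [-1.29974509 -0.75668774  0.27148203]
```

View pics/w29c.png

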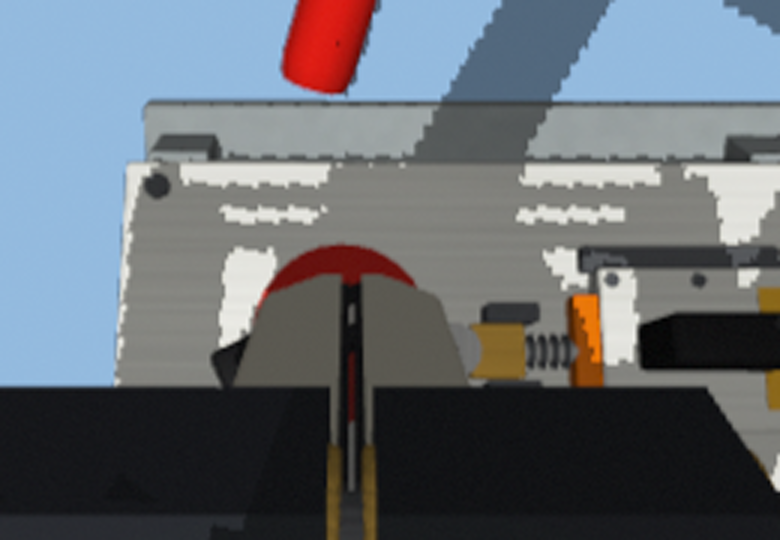

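Call:
send_rows([
  {"offset":[3,-1,2],"turn":0,"claw":0},
  {"offset":[7,-3,4],"turn":0,"claw":0},
  {"offset":[10,-4,5],"turn":0,"claw":0},
  {"offset":[10,-4,5],"turn":0,"claw":0},
  {"offset":[10,-4,5],"turn":0,"claw":0},
])

```text
clock: 20.15
ee_pos: [0.6082, -0.0469, 0.2377]
orientation: [0.705, -0.704, -0.06, 0.063]
wrist_force: [-0.9, -1.2, 0.1]
opening: 0.0007
```

Run:
```python
from h import *
import pickle
s=manip.observe();print(s["clock"],w2b(s["ee_pos"]),s["wrist_force"])
p=manip.camera_params("wrist");im=manip.capture("wrist");pickle.dump(p,open("w30.pkl","wb"));cv2.imwrite("pics/w30.png",im)
cv2.imwrite("pics/w30c.png",cv2.resize(im[100:300,170:436],None,fx=3,fy=3,interpolation=cv2.INTER_CUBIC))
```

```text
20.15 [110.53154731   7.46405197 127.55390244] [-0.85340421 -1.15555896  0.07724984]
```

View pics/w30c.png

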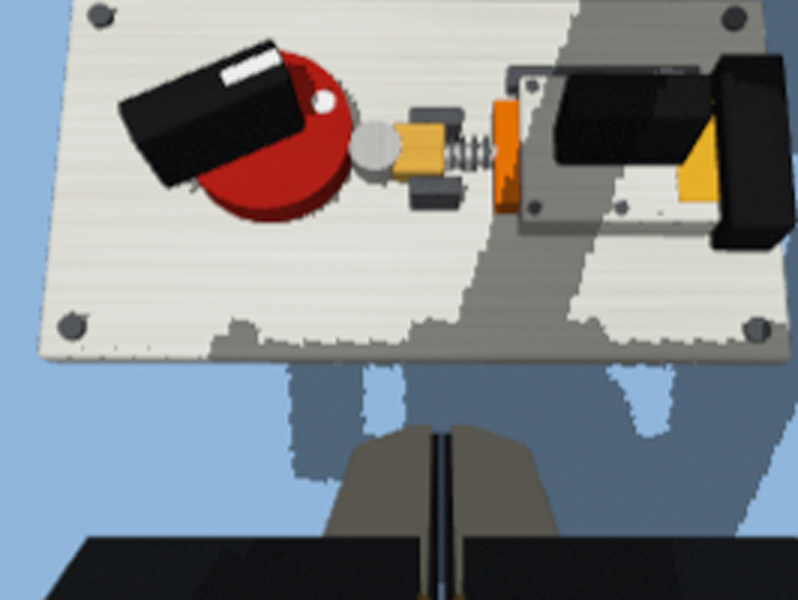

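Run:
```python
from h import *
import pickle
p=pickle.load(open("w30.pkl","rb"))
f=lambda u,v:(170+u/3,100+v/3)
for n,u,v,z in [("dot",323,101,20),("stripe tip",270,42,56),("tip2",303,128,20),("bar c1",120,104,56),("barc2",170,187,20),("roller",377,140,20),("shoe face top",519,100,16),("mod corner dl",520,75,16),("mod corner ul",519,221,16),("mod end dr",718,75,16),("modscrew",532,86,16),("modscrew",534,207,16)]:
    b=onbed(p,f(u,v),z);print(n,b.round(1), np.arctan2(-b[0],b[1]+56).round(2),np.hypot(b[0],b[1]+56).round(1))
```

```text
dot [-11.7 -27.2  20. ] 0.38 31.1
stripe tip [-11.7 -37.7  56. ] 0.57 21.7
tip2 [ -2.8 -33.   20. ] 0.12 23.2
bar c1 [  6.7 -76.9  56. ] -2.83 22.0
barc2 [ 16.3 -71.9  20. ] -2.34 22.8
roller [  1.1 -10.5  20. ] -0.02 45.5
shoe face top [-14.1  32.9  16. ] 0.16 90.0
mod corner dl [-22.5  33.3  16. ] 0.25 92.1
mod corner ul [25.4 32.2 16. ] -0.28 91.8
mod end dr [-22.7  94.9  16. ] 0.15 152.6
modscrew [-18.8  37.   16. ] 0.2 94.9
modscrew [20.9 36.8 16. ] -0.22 95.1
```

Run:
```python
from h import *
Rz=R.from_euler('z',YAW).as_matrix()
a=np.array([.5405,-.1073,.103])+Rz@np.array([-.012,.004,0])
goto(a+[0,0,.1],9.9);goto(a,9.9)
```

```text
offset [-8.83  3.51 -4.34] turn 0.05374368070580715 jawyaw 9.95 ydir [-0.004  0.    -1.   ] tcp [ 0.6076 -0.0474  0.2378] j6 -1.91 t 20.2
offset [-8.79 13.51 -4.35] turn 0.05374368070580715 jawyaw 9.95 ydir [-0.004  0.    -1.   ] tcp [ 0.6076 -0.0474  0.2378] j6 -1.91 t 20.2
```

Call:
send_rows([
  {"offset":[-4,0,-2],"turn":0,"claw":0},
  {"offset":[-8,1,-4],"turn":0,"claw":0},
  {"offset":[-9.2,3,-4.3],"turn":0,"claw":0},
  {"offset":[-9.2,3.5,-4.3],"turn":0,"claw":0},
  {"offset":[-9.2,3.5,-4.3],"turn":0,"claw":0},
])

```text
clock: 20.7
ee_pos: [0.5242, -0.1057, 0.2037]
orientation: [0.705, -0.704, -0.06, 0.062]
wrist_force: [-0.2, 0.3, -0.5]
opening: 0.0006
```

Call:
send_rows([
  {"offset":[0,0,0],"turn":0,"claw":0},
  {"offset":[0,0,0],"turn":0,"claw":0},
])

```text
clock: 20.9
ee_pos: [0.5265, -0.1054, 0.2061]
orientation: [-0.704, 0.705, 0.062, -0.061]
wrist_force: [-0.7, -0.1, 0.0]
opening: 0.0001
```

Run:
```python
from h import *
Rz=R.from_euler('z',YAW).as_matrix()
a=np.array([.5405,-.1073,.103])+Rz@np.array([-.012,.004,0])
goto(a,9.9)
```

```text
offset [ 0.14 10.31 -0.03] turn 0.07409165878122792 jawyaw 9.97 ydir [ 0.001 -0.    -1.   ] tcp [ 0.5265 -0.1054  0.2061] j6 -2.04 t 20.9
```

Call:
send_rows([
  {"offset":[-0.2,4,0],"turn":0,"claw":0},
  {"offset":[-0.2,8,0],"turn":0,"claw":0},
  {"offset":[-0.2,10.3,0],"turn":0,"claw":0},
  {"offset":[0,10.3,0],"turn":0,"claw":0},
  {"offset":[0.1,10.3,0],"turn":0,"claw":0},
])

```text
clock: 21.4
ee_pos: [0.5274, -0.1053, 0.1031]
orientation: [-0.704, 0.704, 0.062, -0.061]
wrist_force: [-0.5, -0.8, -0.1]
opening: 0.0004
```

Call:
send_rows([
  {"offset":[0.5,-0.1,0],"turn":0,"claw":0},
  {"offset":[1.0,-0.3,0],"turn":0,"claw":0},
  {"offset":[1.3,-0.6,0],"turn":0,"claw":0},
  {"offset":[1.5,-0.8,0],"turn":0,"claw":0},
])

```text
clock: 21.8
ee_pos: [0.5383, -0.1032, 0.1089]
orientation: [0.705, -0.704, -0.058, 0.064]
wrist_force: [-14.7, -3.8, -8.6]
opening: 0.0005
```

```bash
python3 snap.py n31
python3 - <<'E'
from h import *
im=manip.capture("side");cv2.imwrite("pics/side31.png",cv2.resize(im[190:260,300:400],None,fx=8,fy=8,interpolation=cv2.INTER_CUBIC))
E
```

```text
21.8 [-22.  -36.   55.2] [-14.7  -3.8  -8.6] [-0.71  2.6  -0.05]
```

View pics/side31.png

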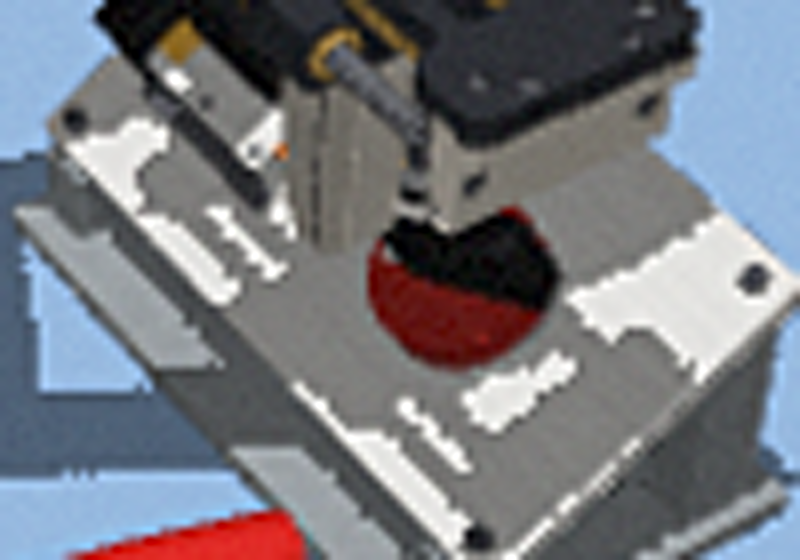

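Call:
send_rows([
  {"offset":[0.2,-0.1,0],"turn":0,"claw":0},
  {"offset":[0.4,-0.25,0],"turn":0,"claw":0},
  {"offset":[0.5,-0.35,0],"turn":0,"claw":0},
  {"offset":[0.5,-0.35,0],"turn":0,"claw":0},
])

```text
clock: 22.35
ee_pos: [0.5401, -0.1014, 0.11]
orientation: [0.706, -0.703, -0.056, 0.066]
wrist_force: [-19.0, -0.3, -8.2]
opening: 0.0002
```

```bash
python3 snap.py n32
python3 - <<'E'
from h import *
im=manip.capture("side");cv2.imwrite("pics/side32.png",cv2.resize(im[190:260,300:400],None,fx=8,fy=8,interpolation=cv2.INTER_CUBIC))
E
```

```text
22.35 [-19.6 -34.6  55.2] [-19.   -0.3  -8.2] [-0.09  3.47 -0.02]
```

View pics/side32.png

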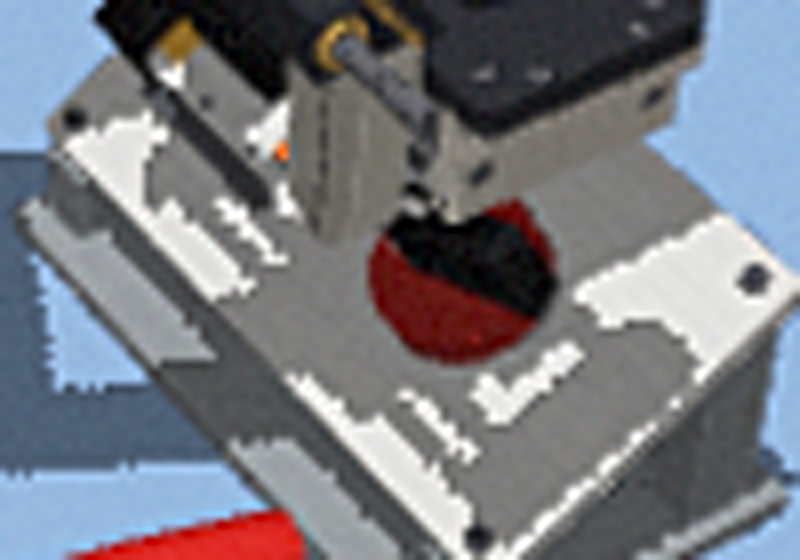

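Call:
send_rows([
  {"offset":[0.2,-0.1,0],"turn":0,"claw":0},
  {"offset":[0.4,-0.25,0],"turn":0,"claw":0},
  {"offset":[0.4,-0.25,0],"turn":0,"claw":0},
  {"offset":[0.4,-0.25,0],"turn":0,"claw":0},
])

```text
clock: 22.9
ee_pos: [0.5431, -0.0997, 0.112]
orientation: [0.706, -0.703, -0.055, 0.067]
wrist_force: [-21.2, 3.4, -7.3]
opening: 0.0004
```

```bash
python3 snap.py n33
python3 - <<'E'
from h import *
im=manip.capture("side");cv2.imwrite("pics/side33.png",cv2.resize(im[190:260,300:400],None,fx=8,fy=8,interpolation=cv2.INTER_CUBIC))
E
```

```text
22.9 [-15.7 -33.4  55.3] [-21.2   3.4  -7.3] [ 0.65  3.98 -0.08]
```

View pics/side33.png

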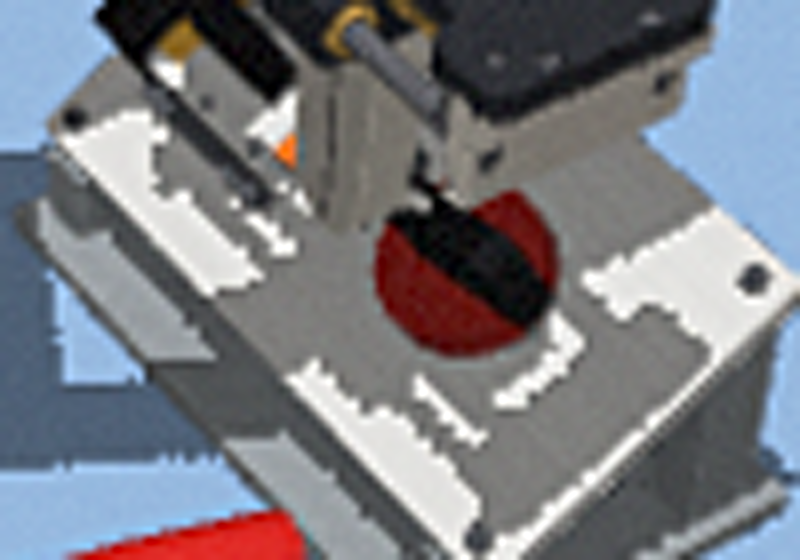

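Call:
send_rows([
  {"offset":[0.1,-0.05,0],"turn":0,"claw":0},
  {"offset":[0.2,-0.1,0],"turn":0,"claw":0},
  {"offset":[0.2,-0.1,0],"turn":0,"claw":0},
])

```text
clock: 23.35
ee_pos: [0.5448, -0.0987, 0.113]
orientation: [0.707, -0.702, -0.055, 0.067]
wrist_force: [-23.3, 6.4, -5.6]
opening: 0.0006
```

Call:
send_rows([
  {"offset":[-0.8,0.2,0],"turn":0,"claw":0},
  {"offset":[-2,0.2,0],"turn":0,"claw":0},
  {"offset":[-2.5,-3,0],"turn":0,"claw":0},
  {"offset":[-2.5,-8,1],"turn":0,"claw":0},
  {"offset":[-2,-12,3],"turn":0,"claw":0},
])

```text
clock: 23.85
ee_pos: [0.5278, -0.0758, 0.241]
orientation: [-0.704, 0.705, 0.062, -0.059]
wrist_force: [0.8, 0.2, -0.0]
opening: 0.0008
```

Call:
send_rows([
  {"offset":[3,-1,1],"turn":0,"claw":0},
  {"offset":[7,-1,1],"turn":0,"claw":0},
  {"offset":[8,-1,1],"turn":0,"claw":0},
  {"offset":[8,-1,1],"turn":0,"claw":0},
  {"offset":[8,-1,1],"turn":0,"claw":0},
])

```text
clock: 24.35
ee_pos: [0.6039, -0.0515, 0.2475]
orientation: [-0.704, 0.705, 0.061, -0.061]
wrist_force: [0.9, 0.2, -0.9]
opening: 0.0008
```

Run:
```python
from h import *
import pickle
s=manip.observe();print(s["clock"],w2b(s["ee_pos"]),s["wrist_force"])
p=manip.camera_params("wrist");im=manip.capture("wrist");pickle.dump(p,open("w34.pkl","wb"));cv2.imwrite("pics/w34.png",im)
cv2.imwrite("pics/w34c.png",cv2.resize(im[90:290,170:436],None,fx=3,fy=3,interpolation=cv2.INTER_CUBIC))
```

```text
24.35 [111.11677486   3.59771059 138.53472261] [ 0.90572657  0.19564206 -0.88974149]
```

View pics/w34c.png

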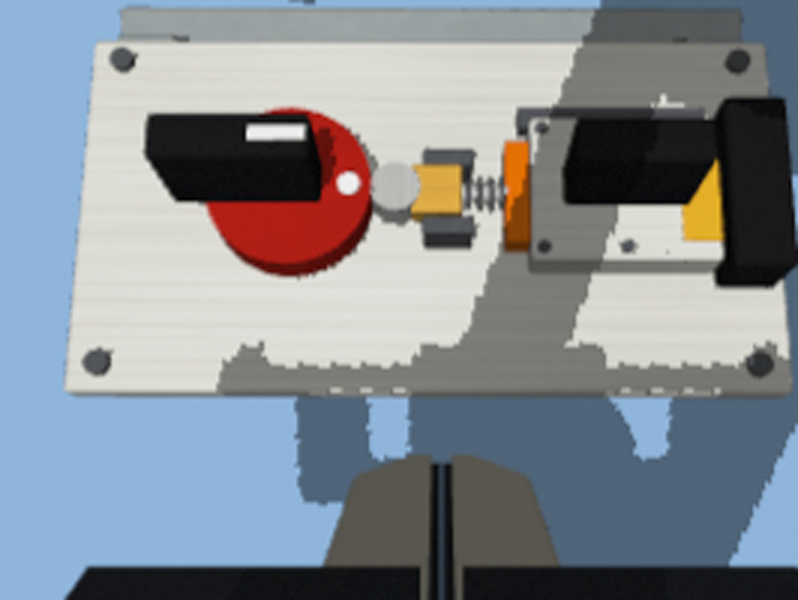

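Run:
```python
from h import *
import pickle
p=pickle.load(open("w34.pkl","rb"))
f=lambda u,v:(170+u/3,90+v/3)
for n,u,v,z in [("dot",348,182,20),("stripe a",246,132,56),("stripe b",307,132,56),("roller",396,184,20),("mod dl",531,121,16),("mod ul",529,263,16),("screw1",541,127,16),("screw2",544,246,16),("screw3",628,246,16),("block face top",722,100,26),("block foot",722,270,5),("screwA",738,61,0),("screwD",123,60,0),("screwC",97,362,0),("screwB",760,362,0)]:
    b=onbed(p,f(u,v),z);print(n,b.round(1), np.arctan2(-b[0],b[1]+56).round(2))
```

```text
dot [  1.5 -24.2  20. ] -0.05
stripe a [  1.7 -49.4  56. ] -0.26
stripe b [  1.7 -32.5  56. ] -0.07
roller [ 2.1 -9.2 20. ] -0.05
mod dl [-21.2  33.7  16. ] 0.23
mod ul [26.6 32.1 16. ] -0.29
screw1 [-19.1  36.8  16. ] 0.2
screw2 [21.1 36.9 16. ] -0.22
screw3 [21. 63. 16.] -0.17
block face top [-23.5  92.4  26. ] 0.16
block foot [25.2 94.8  5. ] -0.17
screwA [-51.5 106.6   0. ] 0.31
screwD [ -51.6 -104.2   -0. ] 2.32
screwC [  54.5 -104.5    0. ] -2.3
screwB [ 54.3 106.3   0. ] -0.32
```

Run:
```python
from h import *
a=cv2.imread("pics/scene0.png");im=manip.capture("scene")
d=cv2.absdiff(a,im).max(2)
for n,(x0,y0,x1,y1) in dict(meter=(200,260,270,312),screw=(262,195,300,232),jar=(378,150,398,175)).items(): print(n,(d[y0:y1,x0:x1]>40).sum())
s=manip.observe();print(s["clock"],s["qvel"].round(3),s["wrist_force"].round(1))
manip.job_done()
```

```text
meter 0
screw 0
jar 0
24.45 [-0.002 -0.005  0.004  0.003 -0.003  0.001] [-0.7 -0.4 -0.4]
the job is handed in; nothing more can be done
```

The module is in the cradle and clamped against the contact block, and I handed the job in at about 24.5 s. No verdict was reported.

**Module:** I picked it up by the ends of its grip bar, tilted it onto the slope about its uphill edge, slid it down towards the ledge and let go. The cam was still at about 1.95 rad then.

**Cam:** I pushed the grip bar round clockwise with the closed fingers, then backed away.

**Last checks, from the wrist camera:**
- **Cam angle:** its white dot is at about -0.05 rad, close to 0 after the small frame offset described below.
- **Module position:** it lies flat and square, about 1–3 mm up-slope of its ledge position. Its gold end is on the block and the shoe bears on its other end.
- **Clamping force:** I could not measure the 2 N on the block. I judged it only from the shoe touching the module with the roller pushed fully in.
- **Bystanders:** the scene picture shows no change around the jar, meter or screwdriver. The robot is clear of everything.

**What went wrong or disagreed:**
- **Finger length:** the fingertips seem to reach only about 5–7 mm past the TCP, not the 19 mm given. My first cam pushes missed the bar, and one rested on top of it with about 4 N.
- **Stalled push:** one push stalled at about 0.4 rad with about 33 N on the wrist. I backed off and pushed along the slope nearer the bar's end, which took about 24 N.
- **Frame offset:** my bed frame reads about 1–1.5 mm off on the plate's screws.

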